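Key-release the tripped emergency stop

TASK

The shaker's emergency stop has been pressed and its red button is latched down. Take the yellow-handled key out of its aluminium block, push it fully home in the red button, turn it clockwise to its stop and let the button spring up with it, then turn it back home, withdraw it and stand it back in its block with its collar resting on the block. Feel your way and do not force the key in the lock (never more than about 20 N), and leave the bottles, dishes and other things around where they are.

Things in the scene. Friction and masses are not known exactly. Their poses are not given: they have to be found in the camera images.
- key: the loose upright key, 70 mm long, about 45 g. Origin at the centre of its tip, z up the shaft (8 mm across). Two wings at the tip along +x and -x: 19 mm over both, 4 mm thick (y), 6 mm high (z = 0 to 6), lower edge rounded. Steel collar 18 mm across at z = 20 to 24 mm. A half turn about z makes no difference
- key_handle (a point): centre of the key's yellow flat handle, 56 mm above the tip, axes as the key's: 32 mm wide (x), 10 mm thick (y), 28 mm high; grip it across the 10 mm. A neck 13 mm across joins it to the shaft, from 13 to 21 mm below this point
- station: emergency-stop box, fixed to the bench: grey base, yellow lid, 80 (x) by 74 (y) mm, top at z = 58 mm, foot 108 mm long in x; a cable gland with a short cable at +y reaches to y = 74 mm, below z = 24 mm. Origin at the centre of its underside; the red button (44 mm across) is on its z axis
- keyhole (a point): centre of the keyhole, in the steel face of the red button, z up, x along the slot; 74.6 mm above the bench with the button latched down, 81.6 mm with it up. Slot 20.5 (x) by 5.1 mm (y) with a 10 mm opening in the middle for the shaft, through a face 3.8 mm thick; edges barely chamfered. The face does not turn
- lock_floor (a point): centre of the floor inside the lock, on its axis, 11.6 mm below the keyhole: the tip of a fully home key stands here. Axes as the keyhole's. Under the face a core takes the wings in a slot as wide as the keyhole, so the key has about 0.06 rad of loose play each way before it drives the core
- button (a joint): height of the red button, m: 0 = latched down, 0.007 = sprung up to its stop. Turning the core clockwise (seen from above) frees it just before the core's stop, and a spring of 4 N (down) to 2.5 N (up) lifts it, but only as far as the key standing in it may rise: the key must go up 7 mm with it before being turned back
- button_axis (a point): point on the lock's axis at the button's underside, 17 mm below the keyhole's face, axes as the keyhole's. The core turns from home (in line with the keyhole, hard stop) clockwise to a hard stop that differs from lock to lock, 45 to 82 degrees from home, and has to be felt. Friction 0.02 to 0.05 N m; no spring. Turned, the wings are caught under the face with 2 mm of vertical play
- key_block: the aluminium key block, fixed to the bench, 74 (x) by 50 (y) by 30 mm high, origin at the centre of its underside
- block_slot (a point): centre of the block's slot at its top face, 30 mm above the bench, z up, x along the slot. Slot 22 (x) by 11 (y) mm, 24 mm deep. The key's collar rests on the block's top, its tip then 20 mm below the top
- dropper: small white bottle with blue cap, 36 mm across, 75 mm high, bystander, origin at the centre of its underside
- bottle: white bottle with yellow cap, 68 mm across, 150 mm high, bystander, origin at the centre of its underside
- dishes: stack of culture dishes, 62 mm across, 60 mm high, bystander, origin at the centre of its underside
Mind the look-alikes: they are no part of the job. There is more than one size of the key; the job needs the middle-sized.

How it is judged:
On the way, in this order (a step that is already met when the one before it is completed fails the run):
1. the key is fully home in the keyhole, the button still latched down (z of key in the frame of keyhole below -0.0095 m and horizontal distance between key and keyhole below 0.003 m and angle between key's own z axis and vertical below 0.12 rad and value of joint button below 0.003 m), for 0.1 s.
2. the key, still in the lock, is turned at its stop and the button has sprung up (z of key in the frame of keyhole below -0.007 m and horizontal distance between key and keyhole below 0.003 m and angle between key's own z axis and vertical below 0.12 rad and angle between the x axis of key and the x axis of keyhole, either way round above 0.6 rad and value of joint button above 0.0055 m), for 0.1 s.
3. the key, still in the lock, is turned back home with the button up (z of key in the frame of keyhole below -0.007 m and horizontal distance between key and keyhole below 0.003 m and angle between key's own z axis and vertical below 0.12 rad and angle between the x axis of key and the x axis of keyhole, either way round below 0.12 rad and value of joint button above 0.0055 m), for 0.1 s.
At the end, for the whole second after the job is handed in: the button is up (at least 5.5 mm) and the key stands released, at rest and upright (within 0.08 rad) in the block's slot, its tip at least 18 mm below the block's top (collar resting on it, within 2 mm) (value of joint button above 0.0055 m and horizontal distance between key and block_slot below 0.004 m and z of key in the frame of block_slot below -0.018 m and angle between key's own z axis and vertical below 0.08 rad and linear speed of key below 0.02 m/s); the robot touches nothing.
It fails at once if the key is forced in the lock (more than 22 N between key and station) (contact force between key and station above 22 N).
It fails at once if a bystander is moved by more than 20 mm (distance of any of dropper, bottle, dishes from where it was at the start of the episode above 0.02 m).
It also fails if it takes over 72 s, if anything falls off the work surface, if the arm or the gripper's body presses on something with over 40 N, if the wrist force passes 120 N, or if a joint passes its speed limit or range.

ROBOT

A 6-joint arm with a two-finger parallel gripper is mounted at the origin on a cart in front of the work surface, level with it; the furniture and walls round the work are solid. World frame = base frame: x ahead of the robot, y to its left, z up, the work surface at z = 0. Lengths are in m, angles in rad, forces in N, time in s.
With the tool pointing down it reaches from about 0.425 to 0.95 m from the base axis. Payload 3.5 kg.
Tool frame: the origin (TCP) lies on the centre line of the jaws, within the pads' length; the fingertips stand 25 mm ahead of it and the grasp point (between the pads) lies 6 mm ahead of it (ctrl.finger_overhang is the distance from the TCP to the fingertips, in m); z points along the fingers, y is the line along which they close (so a half turn about z gives the same grasp; the last joint's range is limited). The gripper opens to 85 mm and grips with 20 to 120 N. Pads are 22 mm wide; open, the fingers measure 114 mm over their backs; the gripper's body (76 mm by 85 mm) begins 54 mm behind the grasp point. The pads swing forward as they close: fully open they stand 13 mm farther back than shut.
Start: joints at [0.951, 0.286, 1.577, -0, 1.279, -0.15], TCP at [0.306, 0.602, 0.256] pointing down, gripper open.
Joint ranges: [-2.77, 2.77], [-0.9, 2.22], [0.21, 2.48], [-1.53, 4.67], [0.24, 2.81], [-2.84, 2.84]. Speed limits (rad/s): [2.79, 2.79, 3.14, 3.14, 3.14, 3.14].

INTERFACE

Orientations are given as a unit quaternion [x, y, z, w].
In Python, from plant import get_state, imaging, job, ctrl gives the robot as it stands.
- The arm moves only by the tool jog_arm, never from a script. Its argument "increments" is a list of rows, each an object of numbers: "dx", "dy", "dz": the shift along the world's x, y, z each as a share of 12 cm, from -1 to 1; "ax", "ay", "az": the turn, a rotation vector about the world's x, y, z each as a share of pi/2 rad, from -1 to 1; "gripper": the gripper command: -1 is shut, 1 is fully open, values between are in proportion. A call has 1 to 10 rows; each row is the pose to reach, as a shift and turn from the pose commanded when the call began; what a row does not reach only later rows make up. A row lasts 1/10 s, in which the tool goes at most 50 mm and 8.59 degrees, less where a joint would pass 70% of its speed; a pose out of reach is approached as far as the arm can. A call with a number of a shift or a turn outside -1 to 1 is refused whole. A call with a gripper value outside its range is refused whole. The fingers move at their own pace and stop on an object; "force" is the grip in N (left out, the last holds). Time passes only in rows, so rows that repeat a pose let the fingers close. It gives the time, the measured TCP pose, the force, the opening and the grip force at its end, in the units of the state.
- get_state(): the state, without advancing time (a new reading comes with each control period).
- imaging.read_camera(name): name is "scene" or "side" or "wrist"; returns a dict with "frame" (480x640x3 uint8, blue, green, red), "depth" (480x640 float32, m along the optical axis (not along the pixel's ray), 0 where there is no reading), "camera_matrix" (3x3 intrinsics, pixels), "extrinsics" (4x4, takes a point from camera to world coordinates); the wrist camera has in their place "mount" (4x4, takes a point from camera to tool coordinates, whose origin is the TCP and whose axes are the flange's). Camera axes: x right, y up, looking along -z (the intrinsics and any distortion apply to the point x, -y, -z); pixel columns grow to the right and rows downward; lengths in m; the calibration is good to about 2 mm. A picture is of the moment at which its call begins: read the wrist's pose just before it.
- job.sign_off(): hands the job in; it is judged then, once.
The state is a dict: "time": time; "qpos": joint angles; "dq": joint speeds; "joint_efforts": joint torques, N m; "eef_pos": TCP position; "tcp_rot": TCP orientation; "contact_force": force on the tool from outside, world axes, zero at the start; "wrist_torque": the same for the moment, N m; "opening": opening from 0.0 (shut) to 1.0 (fully open); "finger_force": force on a finger pad.
Only numpy, scipy, OpenCV 4.12 (cv2) and the standard library are available. Lean on these libraries where they do the work, as an engineer would, in place of code of your own. Each camera call takes 0.05 s, during which the arm holds its last target. There are 200 camera calls.

## Working session

There is one attempt and no reset: what is moved stays moved. The work goes in short steps, Python scripts to look and compute and a tool call to move; the robot and the scene stay as the last step left them, time stands still between calls to the robot, and variables do not carry over. Pictures are saved under pics/ and viewed, at most 10 in all, crops included, and the job is handed in when it is done.

Besides the shell and the picture viewer there is one more tool, called after ">>>" by a JSON object that holds its "name" and its "arguments", one argument or row to a line. jog_arm: Moves the arm, as the interface text tells. Shift numbers are shares of 12 cm and turn numbers shares of pi/2 rad, none past 1 either way. Its arguments: {"type":"object","properties":{"increments":{"type":"array"},"force":{"type":"number"}},"required":["increments"]}

```bash
ls; mkdir -p pics; cat > h.py <<'E'
import numpy as np, cv2
from plant import get_state, imaging, job, ctrl
from scipy.spatial.transform import Rotation as R
def shot(n):
    s=get_state(); c=imaging.read_camera(n)
    if 'extrinsics' in c: T=np.array(c['extrinsics'])
    else:
        W=np.eye(4); W[:3,:3]=R.from_quat(s['tcp_rot']).as_matrix(); W[:3,3]=s['eef_pos']; T=W@np.array(c['mount'])
    return c['frame'],c['depth'],np.array(c['camera_matrix']),T
def cast(uv,K,T,z):
    uv=np.atleast_2d(uv).astype(float)
    d=np.c_[(uv[:,0]-K[0,2])/K[0,0],-(uv[:,1]-K[1,2])/K[1,1],-np.ones(len(uv))]@T[:3,:3].T
    o=T[:3,3]; return o+d*((z-o[2])/d[:,2])[:,None]
def cloud(D,K,T):
    v,u=np.mgrid[:D.shape[0],:D.shape[1]]
    P=np.stack([(u-K[0,2])/K[0,0]*D,-(v-K[1,2])/K[1,1]*D,-D],-1)
    return P@T[:3,:3].T+T[:3,3]
E
python3 - <<'E'
from h import *
print(get_state())
ims=[]
for n in("scene","side","wrist"):
    f,D,K,T=shot(n); np.savez(f'{n}0.npz',f=f,D=D,K=K,T=T); cv2.imwrite(f'pics/{n}0.png',f); print(n,K,T.round(3),(D>0).mean())
E
```

```text
pics
{'time': 0.0, 'qpos': array([ 9.50999878e-01,  2.87180375e-01,  1.57819027e+00,  2.55472905e-07,
        1.27860959e+00, -1.50018303e-01]), 'dq': array([ 0.00068093, -0.00012048, -0.00015938, -0.00049205, -0.00129992,
       -0.00039855]), 'joint_efforts': array([ 1.12697329e-03, -4.05970645e+01, -2.92634547e+01, -7.05614639e-05,
        5.61677531e-03, -1.20462241e-05]), 'eef_pos': array([0.30519323, 0.60138525, 0.25493013]), 'tcp_rot': array([ 2.32734976e-01,  9.72539462e-01, -1.10639525e-03, -4.48348350e-04]), 'contact_force': array([-0.16148122, -0.25659736, -0.86673619]), 'wrist_torque': array([ 0.03487049, -0.01683166,  0.00925731]), 'finger_force': 0.0, 'opening': 0.9959573429769353}
scene [[468.53842175   0.         315.76643695]
 [  0.         468.53842175 241.33929374]
 [  0.           0.           1.        ]] [[ 0.863  0.389 -0.323  0.323]
 [-0.506  0.648 -0.57  -0.46 ]
 [-0.012  0.655  0.756  0.708]
 [ 0.     0.     0.     1.   ]] 0.9959016927083333
side [[506.39498505   0.         315.51217742]
 [  0.         506.39498505 249.11759815]
 [  0.           0.           1.        ]] [[-0.987  0.089 -0.13   0.5  ]
 [-0.156 -0.419  0.894  0.782]
 [ 0.025  0.904  0.428  0.462]
 [ 0.     0.     0.     1.   ]] 0.9959244791666667
wrist [[364.35206662   0.         317.49676548]
 [  0.         364.35206662 241.20944429]
 [  0.           0.           1.        ]] [[ 0.452 -0.85  -0.269  0.236]
 [ 0.892  0.43   0.14   0.636]
 [-0.003 -0.303  0.953  0.373]
 [ 0.     0.     0.     1.   ]] 0.9958984375
```

View pics/scene0.png

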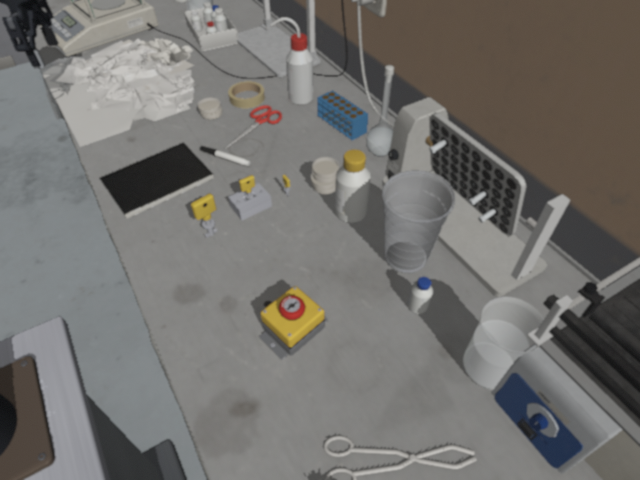

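View pics/side0.png

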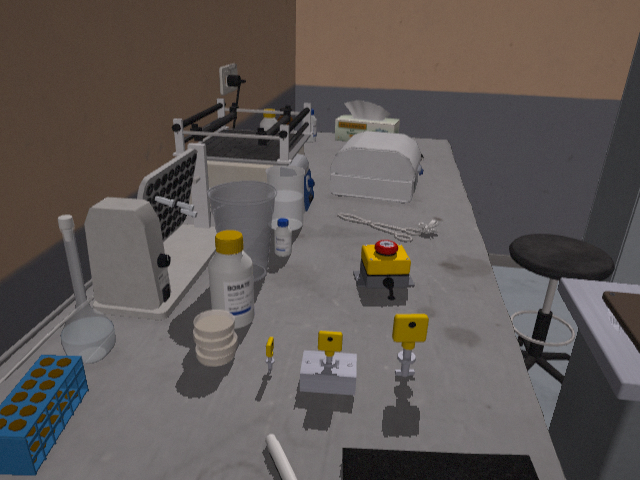

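The scene view shows the block with the middle key at (248,190), look-alike keys at (204,208) and (286,184), and the station with its red button at (292,306). In the side view the block key is at (330,342) and the button at (386,247).

```bash
python3 - <<'E'
from h import *
for n,kb,sb,bl in(("scene",(235,172,262,196),(255,285,330,350),(225,180,275,220)),("side",(310,325,350,370),(355,235,415,300),(295,345,362,395))):
    d=np.load(n+'0.npz'); f,D,K,T=[d[k] for k in'fDKT']; P=cloud(D,K,T); h=cv2.cvtColor(f,cv2.COLOR_BGR2HSV).astype(int)
    v,u=np.mgrid[:480,:640]
    box=lambda b:(u>=b[0])&(v>=b[1])&(u<b[2])&(v<b[3])
    yel=(abs(h[...,0]-26)<7)&(h[...,1]>150)
    m=yel&box(kb); q=P[m]; print(n,'key handle',q.mean(0).round(4),q.min(0).round(3),q.max(0).round(3),m.sum())
    c=q[:,:2]-q[:,:2].mean(0); w,V=np.linalg.eigh(c.T@c/len(c)); print('  dir',np.degrees(np.arctan2(V[1,1],V[0,1])).round(1),np.sqrt(w).round(4))
    red=((h[...,0]<8)|(h[...,0]>172))&(h[...,1]>130)&box(sb); q=P[red]; print('  red',q.mean(0).round(4),np.percentile(q,[2,98],axis=0).round(4).tolist(),red.sum())
    # lid top
    m=yel&box(sb)&(abs(P[...,2]-.058)<.004); q=P[m][:,:2].astype(np.float32); r=cv2.minAreaRect(q); print('  lid',r,m.sum())
    m=box(bl)&(abs(P[...,2]-.030)<.004)&(h[...,1]<60); r=cv2.minAreaRect(P[m][:,:2].astype(np.float32)); print('  block',r,m.sum(), np.median(P[m][:,2]))
    cr=f[sb[1]-10:sb[3],sb[0]-10:sb[2]+10]; cv2.imwrite(f'pics/{n}_c.png',cv2.resize(cr,None,fx=5,fy=5,interpolation=cv2.INTER_CUBIC))
    for nm,b in(('drop',(405,275,438,315)),('bot',(330,150,375,225)),('dish',(305,150,340,195))):
        if n=='scene': 
            q=P[box(b)&(P[...,2]>.02)]; print(nm,np.median(q,axis=0).round(3))
E
```

```text
scene key handle [0.5523 0.2221 0.0741] [ 0.323 -0.46   0.051] [0.568 0.233 0.708] 134
  dir 71.1 [0.0071 0.0625]
  red [ 0.4881 -0.0879  0.073 ] [[0.4723, -0.0992, 0.0675], [0.5083, -0.065, 0.076]] 207
  lid ((0.4899485409259796, -0.07919304072856903), (0.0774875059723854, 0.07308150082826614), 14.06502914428711) 1130
  block ((0.5553010106086731, 0.23040030896663666), (0.07537315040826797, 0.053911130875349045), 3.557832717895508) 559 0.02995955280207352
drop [ 0.695 -0.157  0.054]
bot [0.718 0.09  0.093]
dish [0.712 0.19  0.059]
side key handle [0.5569 0.2388 0.0698] [ 0.5    0.113 -0.   ] [0.574 0.782 0.462] 494
  dir 96.1 [0.0087 0.0431]
  red [ 0.4937 -0.0585  0.0729] [[0.4748, -0.0922, 0.0589], [0.5131, -0.0546, 0.0758]] 201
  lid ((0.493284672498703, -0.0744108185172081), (0.07923871278762817, 0.0727260634303093), 12.659470558166504) 515
  block ((0.5574257373809814, 0.23264920711517334), (0.0740833580493927, 0.052761953324079514), 4.087995529174805) 1288 0.02959696556748828
```

View pics/wrist0.png

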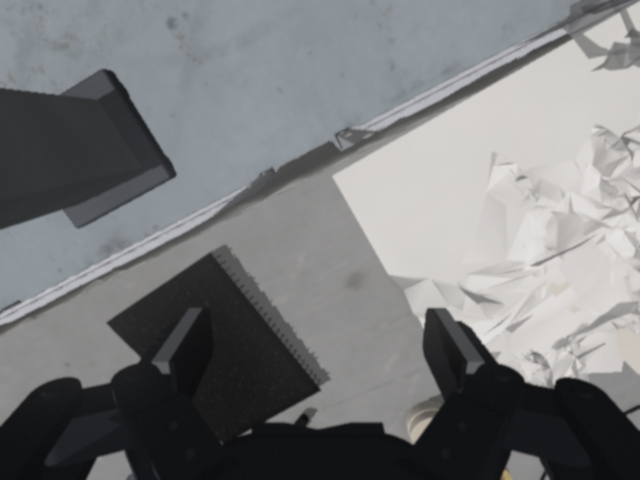

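The wrist view shows only the black mat and paper, so it is not over the work yet. I'll move above the key for a close look.

>>> {"name": "jog_arm", "arguments": {
  "increments": [
    {"dx": 0.7, "dy": -1, "az": 0.34},
    {"dx": 0.7, "dy": -1, "az": 0.34},
    {"dx": 0.7, "dy": -1, "az": 0.34},
    {"dx": 0.7, "dy": -1, "az": 0.34},
    {"dx": 0.7, "dy": -1, "az": 0.34}
  ]
}}

```text
$.increments[0]: bad value
```

>>> {"name": "jog_arm", "arguments": {
  "increments": [
    {"dx": 0.7, "dy": -1},
    {"dx": 0.7, "dy": -1},
    {"dx": 0.7, "dy": -1},
    {"dx": 0.7, "dy": -1}
  ]
}}

```text
$.increments[0]: bad value
```

>>> {"name": "jog_arm", "arguments": {
  "increments": [
    {"dx": 0.7, "dy": -1, "dz": -0.3},
    {"dx": 0.7, "dy": -1, "dz": -0.3},
    {"dx": 0.7, "dy": -1, "dz": -0.3},
    {"dx": 0.7, "dy": -1, "dz": -0.3},
    {"dx": 0.7, "dy": -1, "dz": -0.3},
    {"dx": 0.7, "dy": -1, "dz": -0.3}
  ]
}}

```text
$.increments[0]: bad value
```

```bash
python3 - <<'E'
from h import *
s=get_state(); print(s['time'],s['eef_pos'],s['tcp_rot'],s['qpos'],s['contact_force'])
f,D,K,T=shot('wrist'); np.savez('w1.npz',f=f,D=D,K=K,T=T); cv2.imwrite('pics/w1.png',f); P=cloud(D,K,T)
h=cv2.cvtColor(f,cv2.COLOR_BGR2HSV).astype(int)
yel=((abs(h[...,0]-26)<8)&(h[...,1]>150)).astype(np.uint8)
n,l,st,c=cv2.connectedComponentsWithStats(yel)
for i in range(1,n):
    if st[i,4]>40:
        q=P[l==i]; t=q[q[:,2]>np.percentile(q[:,2],95)-.004]; print(st[i],np.median(q,axis=0).round(4),np.percentile(q[:,2],95),cv2.minAreaRect(t[:,:2].astype(np.float32)))
m=(abs(P[...,2]-.030)<.003); n,l,st,c=cv2.connectedComponentsWithStats(m.astype(np.uint8))
for i in range(1,n):
    if st[i,4]>300: q=P[l==i]; print('blk',st[i],cv2.minAreaRect(q[:,:2].astype(np.float32)))
E
```

```text
0.15 [0.30528415 0.60151306 0.25525227] [ 2.32755671e-01  9.72534816e-01 -8.38970815e-04 -3.53946282e-04] [ 9.50991536e-01  2.87005950e-01  1.57781012e+00  2.72548143e-05
  1.27859755e+00 -1.49992030e-01] [-0.02697212  0.60292589  0.96388975]
blk [603 136  37  66 615] ((0.4019709527492523, 0.869536280632019), (0.03265443071722984, 0.06388580799102783), 79.36148071289062)
blk [540 239  58  34 444] ((0.4588358998298645, 0.803829550743103), (0.015749894082546234, 0.05958752706646919), 2.5566904544830322)
blk [627 265  13  45 399] ((0.5262461304664612, 0.853858470916748), (0.011501846835017204, 0.052280742675065994), 79.78170776367188)
```

View pics/w1.png

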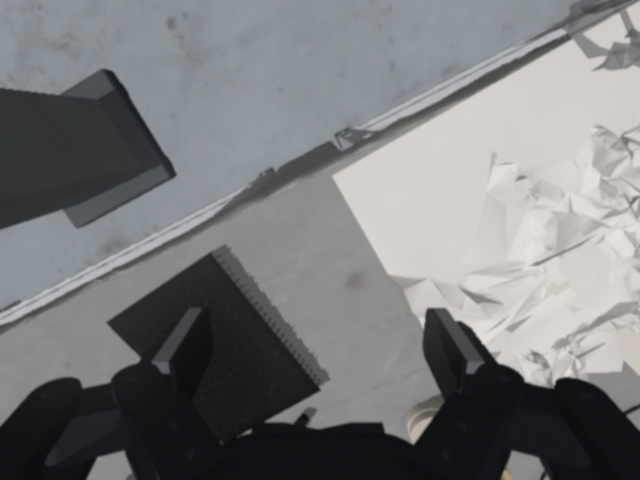

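The moves were refused, so this view is unchanged: rows probably need every field. I'll try a full row.

>>> {"name": "jog_arm", "arguments": {
  "increments": [
    {"dx": 0.7, "dy": -1, "dz": 0, "ax": 0, "ay": 0, "az": 0.34, "gripper": 1},
    {"dx": 0.7, "dy": -1, "dz": 0, "ax": 0, "ay": 0, "az": 0.34, "gripper": 1},
    {"dx": 0.7, "dy": -1, "dz": 0, "ax": 0, "ay": 0, "az": 0.34, "gripper": 1},
    {"dx": 0.7, "dy": -1, "dz": 0, "ax": 0, "ay": 0, "az": 0.34, "gripper": 1}
  ]
}}

```text
time: 0.6
eef_pos: [0.3923, 0.4781, 0.256]
tcp_rot: [-0.032, 0.999, -0.001, 0.0]
contact_force: [0.2, 0.3, -0.5]
opening: 0.999
finger_force: 0.0
```

>>> {"name": "jog_arm", "arguments": {
  "increments": [
    {"dx": 0.7, "dy": -1, "dz": 0, "ax": 0, "ay": 0, "az": 0, "gripper": 1},
    {"dx": 0.7, "dy": -1, "dz": 0, "ax": 0, "ay": 0, "az": 0, "gripper": 1},
    {"dx": 0.7, "dy": -1, "dz": 0, "ax": 0, "ay": 0, "az": 0, "gripper": 1}
  ]
}}

```text
time: 0.9
eef_pos: [0.4742, 0.3603, 0.2562]
tcp_rot: [-0.032, 0.999, -0.0, 0.0]
contact_force: [0.0, 1.0, -0.3]
opening: 0.998
finger_force: 0.0
```

>>> {"name": "jog_arm", "arguments": {
  "increments": [
    {"dx": 0.7, "dy": -1, "dz": -0.3, "ax": 0, "ay": 0, "az": 0, "gripper": 0},
    {"dx": 0.7, "dy": -1, "dz": -0.3, "ax": 0, "ay": 0, "az": 0, "gripper": 0},
    {"dx": 0.7, "dy": -1, "dz": -0.3, "ax": 0, "ay": 0, "az": 0, "gripper": 0},
    {"dx": 0.7, "dy": -1, "dz": -0.3, "ax": 0, "ay": 0, "az": 0, "gripper": 0},
    {"dx": 0.7, "dy": -1, "dz": -0.3, "ax": 0, "ay": 0, "az": 0, "gripper": 0},
    {"dx": 0.7, "dy": -1, "dz": -0.3, "ax": 0, "ay": 0, "az": 0, "gripper": 0}
  ]
}}

```text
time: 1.5
eef_pos: [0.5572, 0.2426, 0.2205]
tcp_rot: [-0.032, 0.999, 0.0, 0.0]
contact_force: [-0.1, -0.2, 0.6]
opening: 0.497
finger_force: 0.0
```

```bash
cat > look.py <<'E'
from h import *
import sys
s=get_state(); print(s['time'],s['eef_pos'],s['tcp_rot'],s['qpos'].round(3),s['contact_force'])
f,D,K,T=shot('wrist'); np.savez(sys.argv[1]+'.npz',f=f,D=D,K=K,T=T); cv2.imwrite('pics/%s.png'%sys.argv[1],f); P=cloud(D,K,T)
h=cv2.cvtColor(f,cv2.COLOR_BGR2HSV).astype(int)
yel=((abs(h[...,0]-26)<8)&(h[...,1]>150)).astype(np.uint8)
n,l,st,c=cv2.connectedComponentsWithStats(yel)
for i in range(1,n):
    if st[i,4]>40:
        q=P[l==i]; t=q[q[:,2]>np.percentile(q[:,2],95)-.003]; print(st[i],np.median(q,axis=0).round(4),np.percentile(q[:,2],95),cv2.minAreaRect(t[:,:2].astype(np.float32)))
m=(abs(P[...,2]-.030)<.003); n,l,st,c=cv2.connectedComponentsWithStats(m.astype(np.uint8))
for i in range(1,n):
    if st[i,4]>300: q=P[l==i]; print('blk',st[i],cv2.minAreaRect(q[:,:2].astype(np.float32)))
E
python3 look.py w2
```

```text
1.5 [0.5571764  0.24262923 0.22054825] [-3.24308259e-02  9.99473957e-01  2.24626960e-04  3.10671576e-06] [ 0.244  0.171  1.781  0.     1.19  -1.392] [-0.14225964 -0.18449223  0.55319419]
[ 242   34   37   80 2024] [0.4517 0.2001 0.0992] 0.10090305099684534 ((0.461467444896698, 0.20579580962657928), (0.06556496769189835, 0.027308037504553795), 37.59645462036133)
[296 208  12  43 444] [0.5529 0.2297 0.0803] 0.08163195776442053 ((0.5241777300834656, 0.23039111495018005), (0.010040285997092724, 0.09043190628290176), 88.47256469726562)
[278 304  24  12 199] [0.6371 0.2215 0.0495] 0.05086254108588205 ((0.6385169625282288, 0.22190536558628082), (0.005833684001117945, 0.02050909958779812), 1.66438627243042)
blk [ 274  174   60   84 4074] ((0.5555731654167175, 0.22983935475349426), (0.07452592998743057, 0.05005044862627983), 4.397002220153809)
blk [  0 349  66  65 500] ((0.7394907474517822, -0.02642122283577919), (0.08677428215742111, 0.034559160470962524), 30.821924209594727)
```

View pics/w2.png

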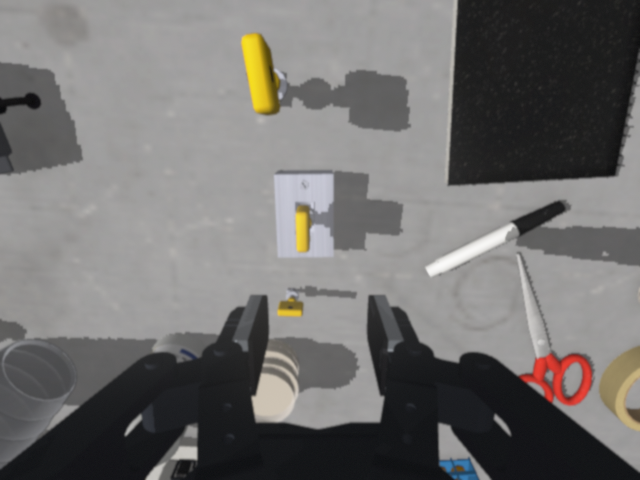

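The block is at (304,215), the upright middle key's handle at (302,229), and the look-alikes at (262,75) and (290,308). I'll refine the handle centre.

```bash
python3 - <<'E'
from h import *
d=np.load('w2.npz'); f,D,K,T=[d[k] for k in'fDKT']; h=cv2.cvtColor(f,cv2.COLOR_BGR2HSV).astype(int)
P=cloud(D,K,T)
m=((abs(h[...,0]-26)<8)&(h[...,1]>120)); m[:200]=0; m[260:]=0; m[:,:285]=0; m[:,320:]=0
v,u=np.nonzero(m); 
r=cv2.minAreaRect(np.c_[u,v].astype(np.float32)); print(r)
for z in(.08,.066): print(z,cast(r[0],K,T,z), cv2.minAreaRect(cast(np.c_[u,v],K,T,z)[:,:2].astype(np.float32)))
q=P[m]; t=q[(q[:,2]>.077)&(q[:,2]<.083)]; print(np.median(t,0),t.min(0),t.max(0),len(t)); c=t[:,:2]-t[:,:2].mean(0); w,V=np.linalg.eigh(c.T@c); print(np.degrees(np.arctan2(V[1,1],V[0,1])))
# vertical faces: lateral walls
print('cam',T[:3,3])
b=np.array([[274,174],[334,174],[334,258],[274,258]]); print(cast(b,K,T,.03).round(4))
cv2.imwrite('pics/w2c.png',cv2.resize(f[165:265,260:345],None,fx=7,fy=6,interpolation=cv2.INTER_CUBIC))
E
```

```text
((303.0, 228.5), (45.0, 14.0), 90.0)
0.08 [[0.55204116 0.23047287 0.08      ]] ((0.5524162650108337, 0.23046621680259705), (0.034453243017196655, 0.010265649296343327), 2.7173163890838623)
0.066 [[0.55598803 0.23014048 0.066     ]] ((0.5563834309577942, 0.23013345897197723), (0.03631777688860893, 0.010821216739714146), 2.717313289642334)
[0.55345407 0.22984295 0.08026862] [0.53942372 0.22472447 0.07728745] [0.56984633 0.23478409 0.08197513] 476
-176.34219160098186
cam [0.4791116  0.23661471 0.33868931]
[[0.5203 0.2025 0.03  ]
 [0.517  0.2527 0.03  ]
 [0.5919 0.2587 0.03  ]
 [0.5954 0.2046 0.03  ]]
```

View pics/w2c.png

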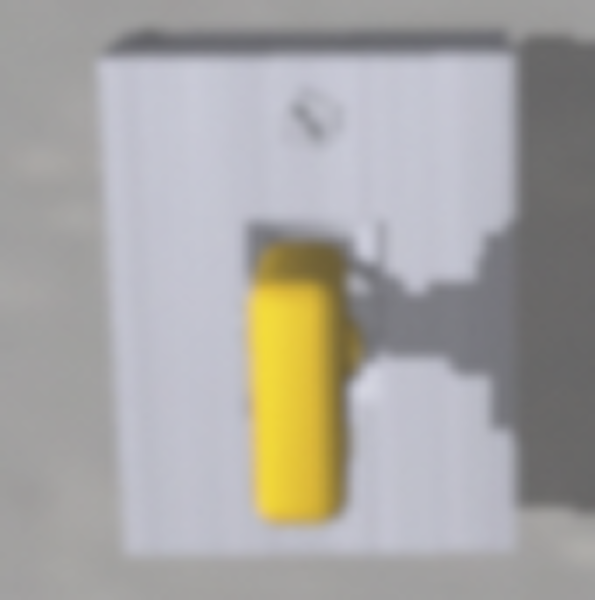

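The slot is centred in the block, and the key stands upright in it, centred in y. Descending to grip.

>>> {"name": "jog_arm", "arguments": {
  "increments": [
    {"dx": -0.02, "dy": -0.105, "dz": -0.4, "ax": 0, "ay": 0, "az": 0, "gripper": 0},
    {"dx": -0.02, "dy": -0.105, "dz": -0.7, "ax": 0, "ay": 0, "az": 0, "gripper": 0},
    {"dx": -0.02, "dy": -0.105, "dz": -0.7, "ax": 0, "ay": 0, "az": 0, "gripper": 0},
    {"dx": -0.02, "dy": -0.105, "dz": -0.7, "ax": 0, "ay": 0, "az": 0, "gripper": 0}
  ]
}}

```text
time: 1.95
eef_pos: [0.5547, 0.2305, 0.1368]
tcp_rot: [-0.033, 0.999, 0.0, -0.0]
contact_force: [0.1, 0.3, -0.2]
opening: 0.505
finger_force: 0.0
```

>>> {"name": "jog_arm", "arguments": {
  "increments": [
    {"dx": 0, "dy": 0, "dz": -0.3, "ax": 0, "ay": 0, "az": 0, "gripper": 0},
    {"dx": 0, "dy": 0, "dz": -0.53, "ax": 0, "ay": 0, "az": 0, "gripper": 0},
    {"dx": 0, "dy": 0, "dz": -0.53, "ax": 0, "ay": 0, "az": 0, "gripper": 0},
    {"dx": 0, "dy": 0, "dz": -0.53, "ax": 0, "ay": 0, "az": 0, "gripper": 0},
    {"dx": 0, "dy": 0, "dz": -0.53, "ax": 0, "ay": 0, "az": 0, "gripper": 0}
  ]
}}

```text
time: 2.45
eef_pos: [0.5573, 0.2301, 0.0762]
tcp_rot: [-0.032, 0.999, 0.001, 0.003]
contact_force: [0.5, -0.6, 0.3]
opening: 0.499
finger_force: 0.0
```

>>> {"name": "jog_arm", "arguments": {
  "increments": [
    {"dx": 0, "dy": 0, "dz": -0.02, "ax": 0, "ay": 0, "az": 0, "gripper": 0},
    {"dx": 0, "dy": 0, "dz": -0.02, "ax": 0, "ay": 0, "az": 0, "gripper": 0}
  ]
}}

```text
time: 2.65
eef_pos: [0.5559, 0.2295, 0.0717]
tcp_rot: [-0.032, 0.999, 0.0, 0.001]
contact_force: [0.1, 0.1, -0.5]
opening: 0.498
finger_force: 0.0
```

>>> {"name": "jog_arm", "arguments": {
  "force": 60,
  "increments": [
    {"dx": 0, "dy": 0, "dz": 0, "ax": 0, "ay": 0, "az": 0, "gripper": -1},
    {"dx": 0, "dy": 0, "dz": 0, "ax": 0, "ay": 0, "az": 0, "gripper": -1},
    {"dx": 0, "dy": 0, "dz": 0, "ax": 0, "ay": 0, "az": 0, "gripper": -1},
    {"dx": 0, "dy": 0, "dz": 0, "ax": 0, "ay": 0, "az": 0, "gripper": -1},
    {"dx": 0, "dy": 0, "dz": 0, "ax": 0, "ay": 0, "az": 0, "gripper": -1},
    {"dx": 0, "dy": 0, "dz": 0, "ax": 0, "ay": 0, "az": 0, "gripper": -1}
  ]
}}

```text
time: 3.25
eef_pos: [0.5553, 0.2295, 0.0706]
tcp_rot: [-0.032, 0.999, 0.0, 0.0]
contact_force: [-0.1, 1.4, 2.1]
opening: 0.107
finger_force: 58.6
```

>>> {"name": "jog_arm", "arguments": {
  "increments": [
    {"dx": 0, "dy": 0, "dz": 0.2, "ax": 0, "ay": 0, "az": 0, "gripper": -1},
    {"dx": 0, "dy": 0, "dz": 0.5, "ax": 0, "ay": 0, "az": 0, "gripper": -1},
    {"dx": 0, "dy": 0, "dz": 0.8, "ax": 0, "ay": 0, "az": 0, "gripper": -1},
    {"dx": 0, "dy": 0, "dz": 1, "ax": 0, "ay": 0, "az": 0, "gripper": -1}
  ]
}}

```text
time: 3.65
eef_pos: [0.5558, 0.2292, 0.1927]
tcp_rot: [-0.032, 0.999, -0.0, 0.001]
contact_force: [0.1, 0.7, -0.3]
opening: 0.11
finger_force: 59.5
```

>>> {"name": "jog_arm", "arguments": {
  "increments": [
    {"dx": -0.05, "dy": -0.25, "dz": 0.25, "ax": 0, "ay": 0, "az": 0.05, "gripper": -1},
    {"dx": -0.1, "dy": -0.5, "dz": 0.25, "ax": 0, "ay": 0, "az": 0.1, "gripper": -1},
    {"dx": -0.1, "dy": -0.75, "dz": 0.25, "ax": 0, "ay": 0, "az": 0.1, "gripper": -1},
    {"dx": -0.1, "dy": -1, "dz": 0.25, "ax": 0, "ay": 0, "az": 0.1, "gripper": -1}
  ]
}}

```text
time: 4.05
eef_pos: [0.5425, 0.1081, 0.2201]
tcp_rot: [-0.111, 0.994, -0.0, -0.0]
contact_force: [-0.0, 0.5, -0.3]
opening: 0.112
finger_force: 59.6
```

>>> {"name": "jog_arm", "arguments": {
  "increments": [
    {"dx": 0, "dy": -0.3, "dz": 0, "ax": 0, "ay": 0, "az": 0, "gripper": -1},
    {"dx": 0, "dy": -0.6, "dz": 0, "ax": 0, "ay": 0, "az": 0, "gripper": -1},
    {"dx": 0, "dy": -1, "dz": 0, "ax": 0, "ay": 0, "az": 0, "gripper": -1}
  ]
}}

```text
time: 4.35
eef_pos: [0.5425, -0.0115, 0.2197]
tcp_rot: [-0.111, 0.994, 0.0, -0.0]
contact_force: [1.0, -0.2, -0.8]
opening: 0.11
finger_force: 59.6
```

>>> {"name": "jog_arm", "arguments": {
  "increments": [
    {"dx": 0, "dy": -0.3, "dz": 0, "ax": 0, "ay": 0, "az": 0, "gripper": -1},
    {"dx": 0, "dy": -0.5, "dz": 0, "ax": 0, "ay": 0, "az": 0, "gripper": -1},
    {"dx": 0, "dy": -0.55, "dz": 0, "ax": 0, "ay": 0, "az": 0, "gripper": -1},
    {"dx": 0, "dy": -0.55, "dz": 0, "ax": 0, "ay": 0, "az": 0, "gripper": -1},
    {"dx": 0, "dy": -0.55, "dz": 0, "ax": 0, "ay": 0, "az": 0, "gripper": -1},
    {"dx": 0, "dy": -0.55, "dz": 0, "ax": 0, "ay": 0, "az": 0, "gripper": -1}
  ]
}}

```text
time: 4.95
eef_pos: [0.543, -0.0755, 0.2201]
tcp_rot: [-0.111, 0.994, 0.0, -0.0]
contact_force: [0.0, -0.3, -0.7]
opening: 0.106
finger_force: 59.6
```

```bash
python3 look.py w3; python3 - <<'E'
from h import *
d=np.load('w3.npz'); f,D,K,T=[d[k] for k in'fDKT']; h=cv2.cvtColor(f,cv2.COLOR_BGR2HSV).astype(int)
P=cloud(D,K,T)
red=((h[...,0]<8)|(h[...,0]>172))&(h[...,1]>130)&(np.hypot(P[...,0]-.4915,P[...,1]+.077)<.04)
v,u=np.nonzero(red); print(len(u),u.min(),u.max(),v.min(),v.max())
for z in (.0700,.0746):
  q=cast(np.c_[u,v],K,T,z)[:,:2].astype(np.float32); print(z,cv2.minEnclosingCircle(q),cv2.fitEllipse(cv2.convexHull(q)))
g=cv2.cvtColor(f,cv2.COLOR_BGR2GRAY)
u0,v0=int((u.min()+u.max())/2),int((v.min()+v.max())/2)
cv2.imwrite('pics/w3c.png',cv2.resize(f[v0-60:v0+60,u0-60:u0+60],None,fx=5,fy=5,interpolation=cv2.INTER_CUBIC)); print(u0,v0)
yel=(abs(h[...,0]-26)<7)&(h[...,1]>150)&(abs(P[...,2]-.058)<.003)&(np.hypot(P[...,0]-.4915,P[...,1]+.077)<.07)
print(cv2.minAreaRect(P[yel][:,:2].astype(np.float32)),yel.sum())
E
```

```text
4.95 [ 0.54301005 -0.07551843  0.22008661] [-1.11209113e-01  9.93796977e-01  2.14111234e-04 -2.38282172e-04] [-0.323  0.041  1.923  0.     1.178 -2.117] [ 0.03860103 -0.26690912 -0.65628228]
[ 279  107   99  107 6907] [ 0.4834 -0.0817  0.0584] 0.059748917184169345 ((0.4909754991531372, -0.07981237024068832), (0.07745159417390823, 0.07165833562612534), 13.771183967590332)
[ 303  291   29  105 2724] [ 0.536  -0.0778  0.2293] 0.23066668319172207 ((0.5121209025382996, -0.08384663611650467), (0.09278658032417297, 0.009627953171730042), 13.493682861328125)
[577 369  34  22 368] [0.6365 0.218  0.044 ] 0.05025960863515162 ((0.5577483177185059, 0.06618919223546982), (0.36757805943489075, 0.013662025332450867), 62.47728729248047)
blk [ 592  262   48   78 2318] ((0.5557849407196045, 0.22685198485851288), (0.07496807724237442, 0.048137981444597244), 4.427929878234863)
blk [ 24 310  75  64 412] ((0.7084186673164368, -0.28539344668388367), (0.08279880881309509, 0.03433832898736), 53.33537292480469)
1327 300 357 135 192
0.07 ((0.4910857677459717, -0.08002490550279617), 0.020858818665146828) ((0.4908810555934906, -0.08005839586257935), (0.04095924645662308, 0.04125246778130531), 10.658102989196777)
0.0746 ((0.4906686544418335, -0.08025842159986496), 0.020502856001257896) ((0.4904730021953583, -0.0802890881896019), (0.04018852487206459, 0.040555860847234726), 11.969727516174316)
328 163
((0.49079373478889465, -0.07994793355464935), (0.0783226490020752, 0.07278691232204437), 13.73121166229248) 6734
```

View pics/w3c.png

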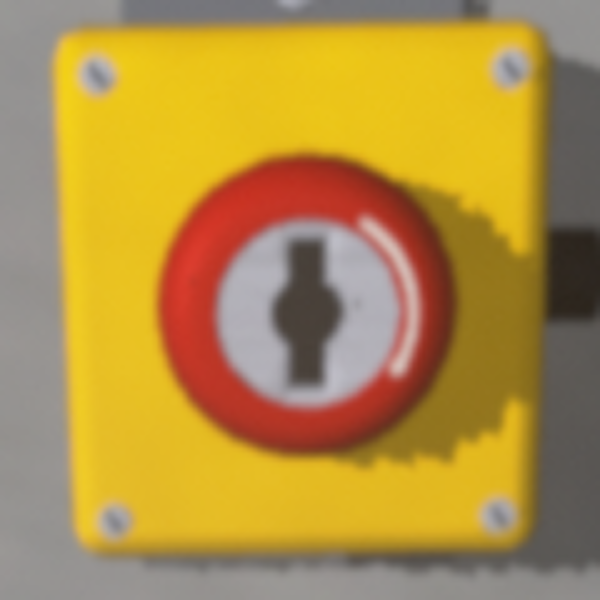

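The keyhole is centred near pixel (329,165), its slot running along the image's vertical, in line with the tool. I'll measure it precisely.

```bash
python3 - <<'E'
from h import *
d=np.load('w3.npz'); f,D,K,T=[d[k] for k in'fDKT']; h=cv2.cvtColor(f,cv2.COLOR_BGR2HSV).astype(int)
g=cv2.cvtColor(f,cv2.COLOR_BGR2GRAY)
v,u=np.mgrid[:480,:640]; m=(g<110)&(np.hypot(u-329.4,v-165.4)<17.5); 
w=np.clip(150-g.astype(float),0,90)*(np.hypot(u-329.4,v-165.4)<17)
p=cast(np.c_[u[w>0],v[w>0]],K,T,.0746)[:,:2]; ww=w[w>0]
c=(p*ww[:,None]).sum(0)/ww.sum(); C=((p-c)*ww[:,None]).T@(p-c); e,V=np.linalg.eigh(C); print('slot',c,np.degrees(np.arctan2(V[1,1],V[0,1]))%180,np.sqrt(e/ww.sum()))
# steel face: low saturation in red ring
m2=(np.hypot(u-329.4,v-165.4)<24)&(h[...,1]<70)
q=cast(np.c_[u[m2],v[m2]],K,T,.0746)[:,:2].astype(np.float32); print('face',cv2.fitEllipse(cv2.convexHull(q)))
print(cv2.fitEllipse(cv2.convexHull(np.c_[u[m2],v[m2]].astype(np.float32))))
s=get_state(); x=R.from_quat(s['tcp_rot']).as_matrix(); print('tool y ang',np.degrees(np.arctan2(x[1,1],x[0,1])), s['eef_pos'])
# scene/side estimates too
for n in('scene','side'):
  d=np.load(n+'0.npz'); f,D,K,T=[d[k] for k in'fDKT']; h=cv2.cvtColor(f,cv2.COLOR_BGR2HSV).astype(int); P=cloud(D,K,T)
  m=(abs(P[...,2]-.0746)<.0025)&(h[...,1]<90)&(np.hypot(P[...,0]-.4907,P[...,1]+.08)<.02); print(n,P[m].mean(0),m.sum())
E
```

```text
slot [ 0.4909965  -0.08003718] 12.969281013393413 [0.00206463 0.00518154]
face ((0.49055469036102295, -0.07831703126430511), (0.02649552747607231, 0.02846563793718815), 22.595855712890625)
((331.3760681152344, 164.6807098388672), (37.63468551635742, 40.81428527832031), 75.73521423339844)
tool y ang 102.77964110489378 [ 0.5430942  -0.0755333   0.22019205]
scene [ 0.49172506 -0.07617989  0.07458306] 162
side [ 0.49354356 -0.08023485  0.074049  ] 60
```

```bash
cat > key.py <<'E'
from h import *
import sys
d=np.load(sys.argv[1]+'.npz'); f,D,K,T=[d[k] for k in'fDKT']; h=cv2.cvtColor(f,cv2.COLOR_BGR2HSV).astype(int); P=cloud(D,K,T)
s=get_state(); Rt=R.from_quat(s['tcp_rot']).as_matrix(); t=s['eef_pos']
L=(P-t)@Rt   # tool frame
m=(abs(L[...,1])<.012)&(abs(L[...,0])<.03)&(L[...,2]>-.02)&(L[...,2]<.068)
for z0 in np.arange(-.012,.066,.004):
    k=m&(L[...,2]>=z0)&(L[...,2]<z0+.004)
    if k.sum()>3:
        q=L[k]; print(round(z0+.002,3),k.sum(),'x',np.percentile(q[:,0],[2,50,98]).round(4),'y',np.percentile(q[:,1],[2,50,98]).round(4),np.median(h[k],0))
E
python3 key.py w3
```

```text
-0.01 2252 x [-0.0133  0.0042  0.0151] y [-0.0098 -0.0007  0.0078] [ 24. 210. 128.]
-0.006 478 x [-0.0106  0.0122  0.0164] y [-0.0115 -0.0007  0.0103] [ 24.  171.5  96. ]
-0.002 358 x [0.0077 0.0121 0.0165] y [-0.0115 -0.0007  0.0114] [24. 13. 97.]
0.002 315 x [0.0079 0.0122 0.0164] y [-0.0117 -0.0007  0.0115] [24. 14. 97.]
0.006 299 x [0.0079 0.0121 0.0165] y [-0.0116  0.0001  0.0115] [24. 11. 95.]
0.01 275 x [0.008  0.0121 0.0165] y [-0.0114 -0.0003  0.0115] [23.  9. 91.]
0.014 238 x [0.0078 0.0121 0.0162] y [-0.0115  0.0001  0.0115] [23.   9.5 89. ]
0.018 136 x [0.0082 0.0118 0.0124] y [-0.0117  0.0046  0.0114] [105.   6.  82.]
0.022 29 x [0.0112 0.0117 0.012 ] y [-0.0117 -0.0061  0.01  ] [105.   3.  89.]
0.034 38 x [0.005  0.007  0.0089] y [-0.0066 -0.0009  0.0052] [117.   12.  159.5]
0.038 185 x [0.0045 0.007  0.0089] y [-0.0078 -0.0006  0.0064] [120.  11. 138.]
0.05 9 x [0.003  0.0036 0.0038] y [-0.0032 -0.0011  0.0013] [120.  11. 107.]
0.054 119 x [0.0022 0.0059 0.0096] y [-0.0037 -0.0006  0.0023] [120.  13. 162.]
0.058 23 x [0.0013 0.0027 0.0094] y [-0.0043 -0.0001  0.003 ] [120.   5. 116.]
```

>>> {"name": "jog_arm", "arguments": {
  "increments": [
    {"dx": -0.2, "dy": -0.015, "dz": -0.2, "ax": 0, "ay": 0, "az": 0.006, "gripper": -1},
    {"dx": -0.435, "dy": -0.032, "dz": -0.4, "ax": 0, "ay": 0, "az": 0.006, "gripper": -1},
    {"dx": -0.435, "dy": -0.032, "dz": -0.6, "ax": 0, "ay": 0, "az": 0.006, "gripper": -1},
    {"dx": -0.435, "dy": -0.032, "dz": -0.65, "ax": 0, "ay": 0, "az": 0.006, "gripper": -1},
    {"dx": -0.435, "dy": -0.032, "dz": -0.65, "ax": 0, "ay": 0, "az": 0.006, "gripper": -1},
    {"dx": -0.435, "dy": -0.032, "dz": -0.65, "ax": 0, "ay": 0, "az": 0.006, "gripper": -1},
    {"dx": -0.435, "dy": -0.032, "dz": -0.65, "ax": 0, "ay": 0, "az": 0.006, "gripper": -1}
  ]
}}

```text
time: 5.7
eef_pos: [0.4924, -0.0808, 0.1441]
tcp_rot: [-0.115, 0.993, -0.001, 0.001]
contact_force: [0.2, -0.2, -0.9]
opening: 0.111
finger_force: 59.6
```

```bash
python3 look.py w4|head -1; python3 key.py w4; python3 - <<'E'
from h import *
d=np.load('w4.npz'); f,D,K,T=[d[k] for k in'fDKT']
s=get_state(); 
p=np.array([.4909,-.080,.0746]); q=np.linalg.inv(T)@np.r_[p,1]; u=K[0,0]*q[0]/-q[2]+K[0,2]; v=-K[1,1]*q[1]/-q[2]+K[1,2]; print(u,v)
u,v=int(u),int(v); cv2.imwrite('pics/w4c.png',cv2.resize(f[v-60:v+50,u-60:u+60],None,fx=6,fy=5,interpolation=cv2.INTER_CUBIC)); print(u-60,v-60)
E
```

```text
5.7 [ 0.49242994 -0.08082626  0.14407178] [-1.15387821e-01  9.93319192e-01 -7.36986152e-04  1.44568030e-03] [-0.366  0.021  2.096  0.     1.022 -2.168] [ 0.18436162 -0.23537044 -0.8931303 ]
-0.01 2235 x [-0.0137  0.0037  0.0151] y [-0.0096 -0.0007  0.0077] [ 24. 214. 128.]
-0.006 457 x [-0.006   0.0119  0.0162] y [-0.0114 -0.0007  0.0112] [ 23. 172.  96.]
-0.002 361 x [0.0078 0.0119 0.0162] y [-0.0115 -0.      0.0114] [20. 50. 97.]
0.002 318 x [0.0075 0.0119 0.0161] y [-0.0116 -0.0004  0.0115] [18. 41. 97.]
0.006 288 x [0.0074 0.0119 0.0162] y [-0.0114  0.      0.0116] [17.  65.5 98. ]
0.01 276 x [0.0075 0.0119 0.016 ] y [-0.0116 -0.0005  0.0116] [17. 64. 99.]
0.014 231 x [0.0074 0.0118 0.0161] y [-0.0116  0.0005  0.0116] [ 16.  60. 100.]
0.018 133 x [0.0075 0.0116 0.0122] y [-0.0116  0.0047  0.0115] [12. 22. 82.]
0.022 22 x [0.0112 0.0115 0.0116] y [-0.0114 -0.0068  0.0089] [ 7.  53.5 97. ]
0.034 70 x [0.0045 0.0065 0.0085] y [-0.0075 -0.0012  0.0058] [128.5  10.  158. ]
0.038 155 x [0.0041 0.007  0.0086] y [-0.0081 -0.0003  0.0063] [135.  10. 138.]
0.05 14 x [0.0025 0.0033 0.0038] y [-0.0033 -0.0005  0.0022] [  7.5  14.5 104. ]
0.054 113 x [0.0016 0.0055 0.0092] y [-0.0038 -0.0007  0.0024] [132.  10. 154.]
0.058 25 x [0.0008 0.003  0.0095] y [-0.0044 -0.0002  0.0027] [130.  14. 109.]
0.066 242 x [-0.01    0.0102  0.0181] y [-0.0117 -0.0007  0.0116] [  4. 132. 179.]
321.51139077430287 271.0610987410832
261 211
```

View pics/w4c.png

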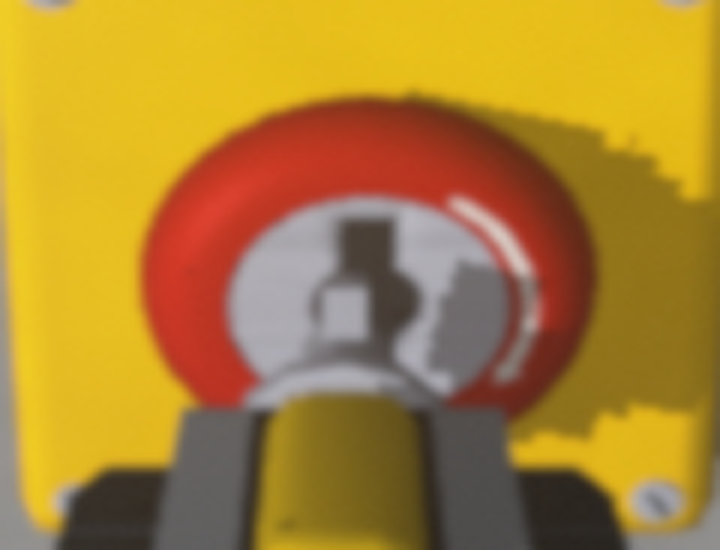

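The wing end at crop (348,312) is left of the slot centre (367,300) by about 3 px; the arm was still settling. I'll let it settle and measure relative offset numerically.

>>> {"name": "jog_arm", "arguments": {
  "increments": [
    {"dx": 0, "dy": 0, "dz": 0, "ax": 0, "ay": 0, "az": 0, "gripper": -1},
    {"dx": 0, "dy": 0, "dz": 0, "ax": 0, "ay": 0, "az": 0, "gripper": -1},
    {"dx": 0, "dy": 0, "dz": 0, "ax": 0, "ay": 0, "az": 0, "gripper": -1}
  ]
}}

```text
time: 6.05
eef_pos: [0.4911, -0.0806, 0.1426]
tcp_rot: [-0.115, 0.993, -0.0, 0.0]
contact_force: [0.5, -0.2, -1.3]
opening: 0.11
finger_force: 59.6
```

```bash
cat > rel.py <<'E'
from h import *
import sys
s=get_state(); print(s['time'],s['eef_pos'],s['tcp_rot'].round(4),s['contact_force'].round(2))
f,D,K,T=shot('wrist'); np.savez(sys.argv[1]+'.npz',f=f,D=D,K=K,T=T); h=cv2.cvtColor(f,cv2.COLOR_BGR2HSV).astype(int); P=cloud(D,K,T)
Rt=R.from_quat(s['tcp_rot']).as_matrix(); L=(P-s['eef_pos'])@Rt
loc=lambda p:((p-s['eef_pos'])@Rt).round(4)
v,u=np.mgrid[:480,:640]
W=cast(np.c_[u.ravel(),v.ravel()],K,T,.0746).reshape(480,640,3)
r=np.hypot(W[...,0]-.491,W[...,1]+.080)
red=((h[...,0]<8)|(h[...,0]>172))&(h[...,1]>130)&(r<.03)
q=W[red][:,:2].astype(np.float32); e=cv2.fitEllipse(cv2.convexHull(q)); print('red outline',e,'tool',loc(np.r_[e[0],.0746]))
g=cv2.cvtColor(f,cv2.COLOR_BGR2GRAY)
# far arm of the slot, in tool frame (tool x negative = away from camera)
WL=(W-s['eef_pos'])@Rt
face=(r<.0125)
for x0 in np.arange(-.012,-.004,.001):
    k=face&(WL[...,0]>=x0)&(WL[...,0]<x0+.001)&(h[...,1]<130)
    y=WL[k][:,1]; w=np.clip(150-g[k].astype(float),0,80)*(abs(y+.001)<.0045)
    if w.sum()>100: print('slot x',round(x0+.0005,4),'yc',((w*y).sum()/w.sum()).round(4),int(w.sum()))
k=(abs(L[...,1])<.009)&(abs(L[...,0])<.015)&(L[...,2]>.052)&(L[...,2]<.0605)
if k.any(): print('wing',k.sum(),np.percentile(L[k],[2,50,98],axis=0).round(4).tolist())
k=(abs(L[...,1])<.012)&(abs(L[...,0])<.015)&(L[...,2]>.034)&(L[...,2]<.041)
if k.any(): print('collar',k.sum(),np.percentile(L[k],[1,50,99],axis=0).round(4).tolist())
E
python3 rel.py w5
```

```text
6.05 [ 0.49107228 -0.08061692  0.14255958] [-1.151e-01  9.934e-01 -1.000e-04  2.000e-04] [ 0.52 -0.17 -1.27]
red outline ((0.48897191882133484, -0.08044858276844025), (0.040389180183410645, 0.041159987449645996), 128.66748046875) tool [0.002  0.0007 0.068 ]
slot x -0.0095 yc 0.0009 248
slot x -0.0085 yc -0.0005 227
slot x -0.0055 yc 0.0003 783
slot x -0.0045 yc 0.0003 646
wing 141 [[0.0014, -0.0039, 0.0521], [0.0057, -0.0007, 0.0543], [0.0094, 0.0026, 0.0582]]
collar 226 [[0.004, -0.0082, 0.035], [0.0071, -0.0007, 0.0366], [0.0089, 0.0067, 0.0395]]
```

>>> {"name": "jog_arm", "arguments": {
  "increments": [
    {"dx": -0.003, "dy": 0.011, "dz": 0, "ax": 0, "ay": 0, "az": 0, "gripper": -1},
    {"dx": -0.003, "dy": 0.011, "dz": -0.02, "ax": 0, "ay": 0, "az": 0, "gripper": -1},
    {"dx": -0.003, "dy": 0.011, "dz": -0.04, "ax": 0, "ay": 0, "az": 0, "gripper": -1},
    {"dx": -0.003, "dy": 0.011, "dz": -0.05, "ax": 0, "ay": 0, "az": 0, "gripper": -1},
    {"dx": -0.003, "dy": 0.011, "dz": -0.05, "ax": 0, "ay": 0, "az": 0, "gripper": -1},
    {"dx": -0.003, "dy": 0.011, "dz": -0.05, "ax": 0, "ay": 0, "az": 0, "gripper": -1}
  ]
}}

```text
time: 6.7
eef_pos: [0.4905, -0.0793, 0.1362]
tcp_rot: [-0.115, 0.993, 0.0, -0.0]
contact_force: [0.2, -0.5, 0.2]
opening: 0.107
finger_force: 59.6
```

```bash
python3 rel.py w6; python3 - <<'E'
from h import *
f=np.load('w6.npz')['f']; u,v=261,215; cv2.imwrite('pics/w6c.png',cv2.resize(f[v:v+110,u:u+120],None,fx=6,fy=5,interpolation=cv2.INTER_CUBIC))
E
```

```text
6.7 [ 0.49054838 -0.07926076  0.13622823] [-1.151e-01  9.934e-01  1.000e-04 -1.000e-04] [ 0.19 -0.52  0.19]
red outline ((0.4889846444129944, -0.08041892945766449), (0.04018845409154892, 0.041552912443876266), 126.60887908935547) tool [ 0.0018 -0.0008  0.0616]
slot x -0.0065 yc 0.0009 161
slot x -0.0055 yc 0.001 577
wing 307 [[-0.0024, -0.0085, 0.0526], [0.0079, -0.0002, 0.0596], [0.0148, 0.0087, 0.0605]]
collar 226 [[0.0043, -0.0081, 0.0349], [0.007, -0.0007, 0.0365], [0.009, 0.0067, 0.0398]]
```

View pics/w6c.png

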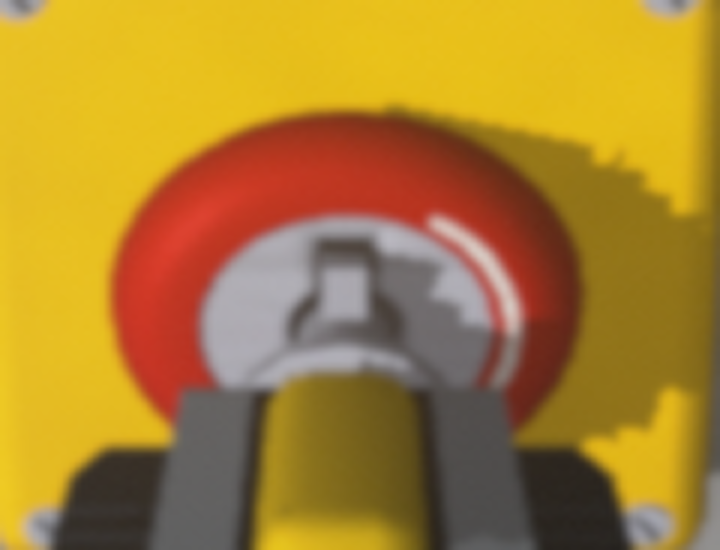

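The wing (crop cols 322–367) is centred in the slot (313–375), so it is laterally aligned. Lowering gently by feel.

>>> {"name": "jog_arm", "arguments": {
  "increments": [
    {"dx": 0, "dy": 0, "dz": -0.008, "ax": 0, "ay": 0, "az": 0, "gripper": -1},
    {"dx": 0, "dy": 0, "dz": -0.015, "ax": 0, "ay": 0, "az": 0, "gripper": -1},
    {"dx": 0, "dy": 0, "dz": -0.02, "ax": 0, "ay": 0, "az": 0, "gripper": -1},
    {"dx": 0, "dy": 0, "dz": -0.02, "ax": 0, "ay": 0, "az": 0, "gripper": -1}
  ]
}}

```text
time: 7.15
eef_pos: [0.4905, -0.0792, 0.1338]
tcp_rot: [-0.115, 0.993, 0.0, -0.0]
contact_force: [-0.5, 0.3, -0.6]
opening: 0.104
finger_force: 59.6
```

>>> {"name": "jog_arm", "arguments": {
  "increments": [
    {"dx": 0, "dy": 0, "dz": -0.01, "ax": 0, "ay": 0, "az": 0, "gripper": -1},
    {"dx": 0, "dy": 0, "dz": -0.02, "ax": 0, "ay": 0, "az": 0, "gripper": -1},
    {"dx": 0, "dy": 0, "dz": -0.02, "ax": 0, "ay": 0, "az": 0, "gripper": -1}
  ]
}}

```text
time: 7.45
eef_pos: [0.4904, -0.0792, 0.1313]
tcp_rot: [-0.115, 0.993, 0.0, -0.0]
contact_force: [-0.3, 0.5, -0.3]
opening: 0.11
finger_force: 59.6
```

>>> {"name": "jog_arm", "arguments": {
  "increments": [
    {"dx": 0, "dy": 0, "dz": -0.008, "ax": 0, "ay": 0, "az": 0, "gripper": -1},
    {"dx": 0, "dy": 0, "dz": -0.015, "ax": 0, "ay": 0, "az": 0, "gripper": -1},
    {"dx": 0, "dy": 0, "dz": -0.015, "ax": 0, "ay": 0, "az": 0, "gripper": -1}
  ]
}}

```text
time: 7.75
eef_pos: [0.4905, -0.0792, 0.1295]
tcp_rot: [-0.115, 0.993, 0.0, -0.0]
contact_force: [-0.7, 0.2, -1.0]
opening: 0.106
finger_force: 59.6
```

>>> {"name": "jog_arm", "arguments": {
  "increments": [
    {"dx": 0, "dy": 0, "dz": -0.01, "ax": 0, "ay": 0, "az": 0, "gripper": -1},
    {"dx": 0, "dy": 0, "dz": -0.02, "ax": 0, "ay": 0, "az": 0, "gripper": -1},
    {"dx": 0, "dy": 0, "dz": -0.02, "ax": 0, "ay": 0, "az": 0, "gripper": -1}
  ]
}}

```text
time: 8.05
eef_pos: [0.4904, -0.0792, 0.1271]
tcp_rot: [-0.115, 0.993, 0.0, -0.0]
contact_force: [-0.6, -0.2, 0.6]
opening: 0.111
finger_force: 59.6
```

>>> {"name": "jog_arm", "arguments": {
  "increments": [
    {"dx": 0, "dy": 0, "dz": -0.008, "ax": 0, "ay": 0, "az": 0, "gripper": -1},
    {"dx": 0, "dy": 0, "dz": -0.015, "ax": 0, "ay": 0, "az": 0, "gripper": -1},
    {"dx": 0, "dy": 0, "dz": -0.015, "ax": 0, "ay": 0, "az": 0, "gripper": -1}
  ]
}}

```text
time: 8.35
eef_pos: [0.4905, -0.0792, 0.1254]
tcp_rot: [-0.115, 0.993, 0.0, -0.0]
contact_force: [-1.0, 0.7, -0.9]
opening: 0.107
finger_force: 59.6
```

>>> {"name": "jog_arm", "arguments": {
  "increments": [
    {"dx": 0, "dy": 0, "dz": -0.006, "ax": 0, "ay": 0, "az": 0, "gripper": -1},
    {"dx": 0, "dy": 0, "dz": -0.01, "ax": 0, "ay": 0, "az": 0, "gripper": -1},
    {"dx": 0, "dy": 0, "dz": -0.01, "ax": 0, "ay": 0, "az": 0, "gripper": -1}
  ]
}}

```text
time: 8.65
eef_pos: [0.4905, -0.0793, 0.1242]
tcp_rot: [-0.115, 0.993, 0.0, -0.0]
contact_force: [0.6, 0.6, -0.5]
opening: 0.11
finger_force: 59.6
```

>>> {"name": "jog_arm", "arguments": {
  "increments": [
    {"dx": 0, "dy": 0, "dz": -0.004, "ax": 0, "ay": 0, "az": 0, "gripper": -1},
    {"dx": 0, "dy": 0, "dz": -0.006, "ax": 0, "ay": 0, "az": 0, "gripper": -1},
    {"dx": 0, "dy": 0, "dz": -0.006, "ax": 0, "ay": 0, "az": 0, "gripper": -1}
  ]
}}

```text
time: 8.95
eef_pos: [0.4906, -0.0792, 0.1236]
tcp_rot: [-0.115, 0.993, -0.0, 0.0]
contact_force: [-0.2, 0.9, -0.9]
opening: 0.103
finger_force: 59.6
```

>>> {"name": "jog_arm", "arguments": {
  "increments": [
    {"dx": 0, "dy": 0, "dz": -0.003, "ax": 0, "ay": 0, "az": 0, "gripper": -1},
    {"dx": 0, "dy": 0, "dz": -0.003, "ax": 0, "ay": 0, "az": 0, "gripper": -1}
  ]
}}

```text
time: 9.15
eef_pos: [0.4907, -0.0793, 0.1235]
tcp_rot: [-0.115, 0.993, -0.0, 0.0]
contact_force: [-0.1, 0.2, 0.1]
opening: 0.108
finger_force: 59.7
```

>>> {"name": "jog_arm", "arguments": {
  "increments": [
    {"dx": 0, "dy": 0, "dz": -0.003, "ax": 0, "ay": 0, "az": 0, "gripper": -1},
    {"dx": 0, "dy": 0, "dz": -0.003, "ax": 0, "ay": 0, "az": 0, "gripper": -1}
  ]
}}

```text
time: 9.35
eef_pos: [0.4907, -0.0793, 0.1234]
tcp_rot: [-0.115, 0.993, -0.0, 0.0]
contact_force: [-1.4, 1.0, 3.4]
opening: 0.105
finger_force: 59.9
```

Floor felt (3.4 N), so the key is fully home. I'll ease off slightly and turn clockwise.

>>> {"name": "jog_arm", "arguments": {
  "increments": [
    {"dx": 0, "dy": 0, "dz": 0.004, "ax": 0, "ay": 0, "az": 0, "gripper": -1},
    {"dx": 0, "dy": 0, "dz": 0.004, "ax": 0, "ay": 0, "az": -0.05, "gripper": -1},
    {"dx": 0, "dy": 0, "dz": 0.004, "ax": 0, "ay": 0, "az": -0.1, "gripper": -1},
    {"dx": 0, "dy": 0, "dz": 0.004, "ax": 0, "ay": 0, "az": -0.15, "gripper": -1},
    {"dx": 0, "dy": 0, "dz": 0.004, "ax": 0, "ay": 0, "az": -0.2, "gripper": -1},
    {"dx": 0, "dy": 0, "dz": 0.004, "ax": 0, "ay": 0, "az": -0.2, "gripper": -1}
  ]
}}

```text
time: 9.95
eef_pos: [0.4906, -0.0789, 0.1234]
tcp_rot: [0.042, 0.999, 0.0, 0.0]
contact_force: [-1.2, 1.6, 1.5]
opening: 0.111
finger_force: 60.2
```

```bash
cat > st.py <<'E'
from h import *
s=get_state(); m=R.from_quat(s['tcp_rot']).as_matrix()
print(s['time'],s['eef_pos'].round(4),'yaw',np.degrees(np.arctan2(m[1,1],m[0,1])).round(2),'F',s['contact_force'].round(2),'M',s['wrist_torque'].round(3),s['qpos'].round(3))
E
python3 st.py
```

```text
9.95 [ 0.4906 -0.0789  0.1234] yaw 85.21 F [-1.18  1.61  1.54] M [ 0.383  0.096 -0.013] [-3.640e-01  4.900e-02  2.110e+00  1.000e-03  9.820e-01 -1.852e+00]
```

>>> {"name": "jog_arm", "arguments": {
  "increments": [
    {"dx": 0, "dy": 0, "dz": 0, "ax": 0, "ay": 0, "az": -0.06, "gripper": -1},
    {"dx": 0, "dy": 0, "dz": 0, "ax": 0, "ay": 0, "az": -0.12, "gripper": -1},
    {"dx": 0, "dy": 0, "dz": 0, "ax": 0, "ay": 0, "az": -0.18, "gripper": -1},
    {"dx": 0, "dy": 0, "dz": 0, "ax": 0, "ay": 0, "az": -0.24, "gripper": -1},
    {"dx": 0, "dy": 0, "dz": 0, "ax": 0, "ay": 0, "az": -0.24, "gripper": -1}
  ]
}}

```text
time: 10.45
eef_pos: [0.4907, -0.0786, 0.1234]
tcp_rot: [0.228, 0.974, 0.001, -0.0]
contact_force: [0.4, 3.1, 2.4]
opening: 0.106
finger_force: 60.3
```

```bash
python3 st.py
```

```text
10.45 [ 0.4907 -0.0786  0.1234] yaw 63.69 F [0.36 3.11 2.39] M [ 0.733  0.044 -0.028] [-3.640e-01  4.900e-02  2.110e+00  2.000e-03  9.820e-01 -1.477e+00]
```

>>> {"name": "jog_arm", "arguments": {
  "increments": [
    {"dx": 0, "dy": 0.006, "dz": 0, "ax": 0, "ay": 0, "az": 0, "gripper": -1},
    {"dx": 0, "dy": 0.006, "dz": 0, "ax": 0, "ay": 0, "az": -0.03, "gripper": -1},
    {"dx": 0, "dy": 0.006, "dz": 0, "ax": 0, "ay": 0, "az": -0.06, "gripper": -1},
    {"dx": 0, "dy": 0.006, "dz": 0, "ax": 0, "ay": 0, "az": -0.06, "gripper": -1}
  ]
}}

```text
time: 10.85
eef_pos: [0.4907, -0.0783, 0.1234]
tcp_rot: [0.273, 0.962, 0.0, 0.0]
contact_force: [0.1, 3.4, 2.7]
opening: 0.11
finger_force: 60.2
```

```bash
python3 st.py
```

```text
10.85 [ 0.4907 -0.0783  0.1234] yaw 58.32 F [0.07 3.43 2.74] M [ 0.622 -0.059 -0.029] [-3.630e-01  4.900e-02  2.110e+00  1.000e-03  9.820e-01 -1.381e+00]
```

>>> {"name": "jog_arm", "arguments": {
  "increments": [
    {"dx": 0, "dy": 0.008, "dz": 0.003, "ax": 0, "ay": 0, "az": 0, "gripper": -1},
    {"dx": 0, "dy": 0.008, "dz": 0.003, "ax": 0, "ay": 0, "az": -0.02, "gripper": -1},
    {"dx": 0, "dy": 0.008, "dz": 0.003, "ax": 0, "ay": 0, "az": -0.04, "gripper": -1},
    {"dx": 0, "dy": 0.008, "dz": 0.003, "ax": 0, "ay": 0, "az": -0.04, "gripper": -1}
  ]
}}

```text
time: 11.25
eef_pos: [0.4907, -0.0779, 0.1235]
tcp_rot: [0.303, 0.953, -0.0, 0.0]
contact_force: [0.9, -0.2, -0.8]
opening: 0.109
finger_force: 59.9
```

```bash
python3 st.py
```

```text
11.25 [ 0.4907 -0.0779  0.1235] yaw 54.71 F [ 0.86 -0.2  -0.8 ] M [ 0.151 -0.138  0.023] [-3.620e-01  4.900e-02  2.111e+00 -1.000e-03  9.810e-01 -1.316e+00]
```

>>> {"name": "jog_arm", "arguments": {
  "increments": [
    {"dx": 0, "dy": 0, "dz": 0, "ax": 0, "ay": 0, "az": -0.02, "gripper": -1},
    {"dx": 0, "dy": 0, "dz": 0, "ax": 0, "ay": 0, "az": -0.04, "gripper": -1},
    {"dx": 0, "dy": 0, "dz": 0, "ax": 0, "ay": 0, "az": -0.04, "gripper": -1}
  ]
}}

```text
time: 11.55
eef_pos: [0.4907, -0.0778, 0.1235]
tcp_rot: [0.333, 0.943, -0.0, 0.0]
contact_force: [0.6, 1.1, -1.5]
opening: 0.101
finger_force: 60.0
```

```bash
python3 st.py
```

```text
11.55 [ 0.4907 -0.0778  0.1235] yaw 51.12 F [ 0.61  1.06 -1.47] M [ 0.145 -0.263  0.074] [-3.620e-01  4.900e-02  2.111e+00 -1.000e-03  9.820e-01 -1.253e+00]
```

>>> {"name": "jog_arm", "arguments": {
  "increments": [
    {"dx": 0, "dy": 0, "dz": 0, "ax": 0, "ay": 0, "az": -0.02, "gripper": -1},
    {"dx": 0, "dy": 0, "dz": 0, "ax": 0, "ay": 0, "az": -0.02, "gripper": -1}
  ]
}}

```text
time: 11.75
eef_pos: [0.4907, -0.0778, 0.1236]
tcp_rot: [0.348, 0.938, -0.0, 0.0]
contact_force: [1.3, 1.3, -1.1]
opening: 0.109
finger_force: 60.0
```

```bash
python3 st.py
```

```text
11.75 [ 0.4907 -0.0778  0.1236] yaw 49.31 F [ 1.29  1.29 -1.05] M [ 0.106 -0.256  0.075] [-0.362  0.049  2.111 -0.     0.982 -1.222]
```

>>> {"name": "jog_arm", "arguments": {
  "increments": [
    {"dx": 0, "dy": 0, "dz": 0, "ax": 0, "ay": 0, "az": -0.02, "gripper": -1},
    {"dx": 0, "dy": 0, "dz": 0, "ax": 0, "ay": 0, "az": -0.03, "gripper": -1},
    {"dx": 0, "dy": 0, "dz": 0, "ax": 0, "ay": 0, "az": -0.03, "gripper": -1}
  ]
}}

```text
time: 12.05
eef_pos: [0.4907, -0.0777, 0.1236]
tcp_rot: [0.37, 0.929, -0.0, 0.0]
contact_force: [2.2, 0.8, -2.2]
opening: 0.108
finger_force: 60.0
```

```bash
python3 st.py
```

```text
12.05 [ 0.4907 -0.0777  0.1236] yaw 46.58 F [ 2.22  0.76 -2.16] M [ 0.016 -0.344  0.004] [-0.361  0.049  2.111 -0.     0.982 -1.174]
```

>>> {"name": "jog_arm", "arguments": {
  "increments": [
    {"dx": 0.004, "dy": 0, "dz": 0, "ax": 0, "ay": 0, "az": -0.02, "gripper": -1},
    {"dx": 0.004, "dy": 0, "dz": 0, "ax": 0, "ay": 0, "az": -0.03, "gripper": -1},
    {"dx": 0.004, "dy": 0, "dz": 0, "ax": 0, "ay": 0, "az": -0.03, "gripper": -1}
  ]
}}

```text
time: 12.35
eef_pos: [0.4908, -0.0776, 0.1235]
tcp_rot: [0.392, 0.92, -0.0, -0.0]
contact_force: [0.9, -0.2, -1.4]
opening: 0.11
finger_force: 60.0
```

```bash
python3 st.py
```

```text
12.35 [ 0.4908 -0.0776  0.1235] yaw 43.87 F [ 0.95 -0.2  -1.43] M [-0.045 -0.148  0.072] [-0.361  0.05   2.11  -0.     0.983 -1.127]
```

>>> {"name": "jog_arm", "arguments": {
  "increments": [
    {"dx": 0, "dy": 0, "dz": 0, "ax": 0, "ay": 0, "az": -0.02, "gripper": -1},
    {"dx": 0, "dy": 0, "dz": 0, "ax": 0, "ay": 0, "az": -0.03, "gripper": -1},
    {"dx": 0, "dy": 0, "dz": 0, "ax": 0, "ay": 0, "az": -0.03, "gripper": -1}
  ]
}}

```text
time: 12.65
eef_pos: [0.4909, -0.0776, 0.1236]
tcp_rot: [0.413, 0.911, -0.0, -0.0]
contact_force: [0.6, -1.1, -1.3]
opening: 0.108
finger_force: 60.0
```

```bash
python3 st.py
```

```text
12.65 [ 0.4909 -0.0776  0.1236] yaw 41.16 F [ 0.62 -1.07 -1.27] M [-0.088 -0.097  0.056] [-0.361  0.05   2.11  -0.     0.983 -1.079]
```

>>> {"name": "jog_arm", "arguments": {
  "increments": [
    {"dx": 0, "dy": 0, "dz": 0, "ax": 0, "ay": 0, "az": -0.02, "gripper": -1},
    {"dx": 0, "dy": 0, "dz": 0, "ax": 0, "ay": 0, "az": -0.03, "gripper": -1},
    {"dx": 0, "dy": 0, "dz": 0, "ax": 0, "ay": 0, "az": -0.03, "gripper": -1}
  ]
}}

```text
time: 12.95
eef_pos: [0.4909, -0.0775, 0.1236]
tcp_rot: [0.435, 0.901, -0.0, -0.0]
contact_force: [1.0, 0.6, -2.1]
opening: 0.11
finger_force: 60.0
```

```bash
python3 st.py
```

```text
12.95 [ 0.4909 -0.0775  0.1236] yaw 38.46 F [ 0.95  0.59 -2.12] M [-0.084 -0.158  0.126] [-0.361  0.05   2.11  -0.     0.983 -1.032]
```

>>> {"name": "jog_arm", "arguments": {
  "increments": [
    {"dx": 0, "dy": 0, "dz": 0, "ax": 0, "ay": 0, "az": -0.01, "gripper": -1},
    {"dx": 0, "dy": 0, "dz": 0, "ax": 0, "ay": 0, "az": -0.01, "gripper": -1}
  ]
}}

```text
time: 13.15
eef_pos: [0.4909, -0.0775, 0.1236]
tcp_rot: [0.442, 0.897, -0.0, -0.0]
contact_force: [0.9, -0.4, -1.7]
opening: 0.104
finger_force: 59.9
```

```bash
python3 st.py
```

```text
13.15 [ 0.4909 -0.0775  0.1236] yaw 37.51 F [ 0.93 -0.37 -1.69] M [-0.044 -0.097  0.06 ] [-0.361  0.05   2.11  -0.     0.983 -1.016]
```

Still just friction. Continuing in small steps.

>>> {"name": "jog_arm", "arguments": {
  "increments": [
    {"dx": 0, "dy": 0, "dz": 0, "ax": 0, "ay": 0, "az": -0.01, "gripper": -1},
    {"dx": 0, "dy": 0, "dz": 0, "ax": 0, "ay": 0, "az": -0.025, "gripper": -1},
    {"dx": 0, "dy": 0, "dz": 0, "ax": 0, "ay": 0, "az": -0.025, "gripper": -1}
  ]
}}

```text
time: 13.45
eef_pos: [0.491, -0.0775, 0.1237]
tcp_rot: [0.46, 0.888, -0.0, -0.0]
contact_force: [-0.0, 0.2, -2.5]
opening: 0.11
finger_force: 59.9
```

```bash
python3 st.py
```

```text
13.45 [ 0.491  -0.0775  0.1237] yaw 35.23 F [-0.02  0.2  -2.51] M [ 0.001 -0.067 -0.016] [-0.361  0.049  2.109  0.     0.983 -0.976]
```

>>> {"name": "jog_arm", "arguments": {
  "increments": [
    {"dx": 0, "dy": 0, "dz": 0, "ax": 0, "ay": 0, "az": -0.01, "gripper": -1},
    {"dx": 0, "dy": 0, "dz": 0, "ax": 0, "ay": 0, "az": -0.025, "gripper": -1},
    {"dx": 0, "dy": 0, "dz": 0, "ax": 0, "ay": 0, "az": -0.025, "gripper": -1}
  ]
}}

```text
time: 13.75
eef_pos: [0.491, -0.0775, 0.1237]
tcp_rot: [0.477, 0.879, 0.0, -0.0]
contact_force: [-0.3, 0.1, -1.7]
opening: 0.105
finger_force: 59.9
```

```bash
python3 st.py
```

```text
13.75 [ 0.491  -0.0775  0.1237] yaw 32.97 F [-0.26  0.12 -1.73] M [ 0.028 -0.085  0.038] [-0.361  0.049  2.109  0.     0.983 -0.937]
```

>>> {"name": "jog_arm", "arguments": {
  "increments": [
    {"dx": 0, "dy": 0, "dz": 0, "ax": 0, "ay": 0, "az": -0.01, "gripper": -1},
    {"dx": 0, "dy": 0, "dz": 0, "ax": 0, "ay": 0, "az": -0.02, "gripper": -1},
    {"dx": 0, "dy": 0, "dz": 0, "ax": 0, "ay": 0, "az": -0.02, "gripper": -1}
  ]
}}

```text
time: 14.05
eef_pos: [0.4912, -0.0776, 0.1242]
tcp_rot: [0.491, 0.871, 0.0, 0.0]
contact_force: [-0.9, -0.0, 0.4]
opening: 0.108
finger_force: 59.8
```

```bash
python3 st.py
```

```text
14.05 [ 0.4912 -0.0776  0.1242] yaw 31.19 F [-0.93 -0.03  0.42] M [0.127 0.087 0.027] [-0.361  0.049  2.109 -0.     0.984 -0.905]
```

z rose by 0.5 mm: the button may be freed. One more small step to check.

>>> {"name": "jog_arm", "arguments": {
  "increments": [
    {"dx": 0, "dy": 0, "dz": 0, "ax": 0, "ay": 0, "az": -0.01, "gripper": -1},
    {"dx": 0, "dy": 0, "dz": 0, "ax": 0, "ay": 0, "az": -0.01, "gripper": -1}
  ]
}}

```text
time: 14.25
eef_pos: [0.4912, -0.0776, 0.1241]
tcp_rot: [0.498, 0.867, 0.0, 0.0]
contact_force: [-0.1, 0.2, 0.6]
opening: 0.107
finger_force: 59.9
```

```bash
python3 st.py
```

```text
14.25 [ 0.4912 -0.0776  0.1241] yaw 30.29 F [-0.11  0.17  0.63] M [0.109 0.098 0.013] [-0.361  0.049  2.109  0.     0.983 -0.89 ]
```

>>> {"name": "jog_arm", "arguments": {
  "increments": [
    {"dx": 0, "dy": 0, "dz": 0, "ax": 0, "ay": 0, "az": -0.008, "gripper": -1},
    {"dx": 0, "dy": 0, "dz": 0, "ax": 0, "ay": 0, "az": -0.016, "gripper": -1},
    {"dx": 0, "dy": 0, "dz": 0, "ax": 0, "ay": 0, "az": -0.016, "gripper": -1}
  ]
}}

```text
time: 14.55
eef_pos: [0.4912, -0.0776, 0.124]
tcp_rot: [0.509, 0.861, 0.0, 0.0]
contact_force: [-1.3, 1.0, 1.8]
opening: 0.108
finger_force: 60.0
```

```bash
python3 st.py
```

```text
14.55 [ 0.4912 -0.0776  0.124 ] yaw 28.86 F [-1.35  1.    1.78] M [ 0.132  0.141 -0.056] [-0.361  0.049  2.109  0.     0.983 -0.865]
```

>>> {"name": "jog_arm", "arguments": {
  "increments": [
    {"dx": 0, "dy": 0, "dz": 0.01, "ax": 0, "ay": 0, "az": 0, "gripper": -1},
    {"dx": 0, "dy": 0, "dz": 0.015, "ax": 0, "ay": 0, "az": 0, "gripper": -1},
    {"dx": 0, "dy": 0, "dz": 0.015, "ax": 0, "ay": 0, "az": 0, "gripper": -1}
  ]
}}

```text
time: 14.85
eef_pos: [0.4912, -0.0776, 0.1257]
tcp_rot: [0.508, 0.861, 0.0, 0.0]
contact_force: [0.2, 0.8, 1.9]
opening: 0.109
finger_force: 59.9
```

```bash
python3 st.py
```

```text
14.85 [ 0.4912 -0.0776  0.1257] yaw 28.88 F [0.2  0.77 1.9 ] M [ 0.075  0.049 -0.003] [-0.361  0.046  2.108  0.     0.986 -0.865]
```

>>> {"name": "jog_arm", "arguments": {
  "increments": [
    {"dx": 0, "dy": 0, "dz": 0.006, "ax": 0, "ay": 0, "az": 0, "gripper": -1},
    {"dx": 0, "dy": 0, "dz": 0.012, "ax": 0, "ay": 0, "az": 0, "gripper": -1},
    {"dx": 0, "dy": 0, "dz": 0.012, "ax": 0, "ay": 0, "az": 0, "gripper": -1}
  ]
}}

```text
time: 15.15
eef_pos: [0.4912, -0.0776, 0.1272]
tcp_rot: [0.508, 0.861, 0.0, 0.0]
contact_force: [0.6, 0.0, 2.6]
opening: 0.106
finger_force: 60.0
```

```bash
python3 st.py
```

```text
15.15 [ 0.4912 -0.0776  0.1272] yaw 28.88 F [0.61 0.01 2.58] M [ 0.179 -0.054  0.027] [-0.361  0.044  2.107  0.     0.99  -0.865]
```

The button is following the key. Raising the rest of the 7 mm.

>>> {"name": "jog_arm", "arguments": {
  "increments": [
    {"dx": 0, "dy": 0, "dz": 0.01, "ax": 0, "ay": 0, "az": 0, "gripper": -1},
    {"dx": 0, "dy": 0, "dz": 0.02, "ax": 0, "ay": 0, "az": 0, "gripper": -1},
    {"dx": 0, "dy": 0, "dz": 0.025, "ax": 0, "ay": 0, "az": 0, "gripper": -1},
    {"dx": 0, "dy": 0, "dz": 0.025, "ax": 0, "ay": 0, "az": 0, "gripper": -1}
  ]
}}

```text
time: 15.55
eef_pos: [0.4912, -0.0776, 0.1301]
tcp_rot: [0.508, 0.861, 0.0, 0.0]
contact_force: [1.1, 0.4, 2.2]
opening: 0.111
finger_force: 59.9
```

```bash
python3 st.py
```

```text
15.55 [ 0.4912 -0.0776  0.1301] yaw 28.88 F [1.11 0.45 2.21] M [ 0.099 -0.107  0.027] [-0.361  0.04   2.106  0.     0.996 -0.865]
```

>>> {"name": "jog_arm", "arguments": {
  "increments": [
    {"dx": 0, "dy": 0, "dz": 0.007, "ax": 0, "ay": 0, "az": 0, "gripper": -1},
    {"dx": 0, "dy": 0, "dz": 0.007, "ax": 0, "ay": 0, "az": 0, "gripper": -1},
    {"dx": 0, "dy": 0, "dz": 0.007, "ax": 0, "ay": 0, "az": 0, "gripper": -1}
  ]
}}

```text
time: 15.85
eef_pos: [0.491, -0.0776, 0.1306]
tcp_rot: [0.508, 0.861, -0.0, -0.0]
contact_force: [0.9, 0.0, -0.0]
opening: 0.11
finger_force: 59.7
```

```bash
python3 st.py; python3 - <<'E'
from h import *
# measured height of red button's top from the fixed cameras
for n in('scene','side'):
    f,D,K,T=shot(n); P=cloud(D,K,T); h=cv2.cvtColor(f,cv2.COLOR_BGR2HSV)
    f0=np.load(n+'0.npz'); P0=cloud(f0['D'],K,T); h0=cv2.cvtColor(f0['f'],cv2.COLOR_BGR2HSV)
    for p,hh in((P0,h0),(P,h)):
        m=((hh[...,0]<8)|(hh[...,0]>172))&(hh[...,1]>130)&(np.hypot(p[...,0]-.4907,p[...,1]+.079)<.025); print(n,m.sum(),np.percentile(p[m][:,2],[10,50,95]).round(4))
E
```

```text
15.85 [ 0.491  -0.0776  0.1306] yaw 28.88 F [ 0.9   0.05 -0.03] M [ 0.031 -0.142  0.095] [-0.361  0.039  2.106 -0.     0.997 -0.865]
scene 207 [0.0699 0.0732 0.0757]
scene 232 [0.0736 0.0799 0.0831]
side 190 [0.0648 0.0714 0.075 ]
side 239 [0.0616 0.0767 0.0819]
```

The button is up (about 7 mm in both views). Turning back toward home.

>>> {"name": "jog_arm", "arguments": {
  "increments": [
    {"dx": 0, "dy": 0, "dz": 0, "ax": 0, "ay": 0, "az": 0.07, "gripper": -1},
    {"dx": 0, "dy": 0, "dz": 0, "ax": 0, "ay": 0, "az": 0.14, "gripper": -1},
    {"dx": 0, "dy": -0.002, "dz": 0, "ax": 0, "ay": 0, "az": 0.21, "gripper": -1},
    {"dx": 0, "dy": -0.002, "dz": 0, "ax": 0, "ay": 0, "az": 0.28, "gripper": -1},
    {"dx": 0, "dy": -0.004, "dz": 0, "ax": 0, "ay": 0, "az": 0.35, "gripper": -1},
    {"dx": 0, "dy": -0.004, "dz": 0, "ax": 0, "ay": 0, "az": 0.42, "gripper": -1},
    {"dx": 0, "dy": -0.004, "dz": 0, "ax": 0, "ay": 0, "az": 0.42, "gripper": -1}
  ]
}}

```text
time: 16.65
eef_pos: [0.4906, -0.0781, 0.1305]
tcp_rot: [0.202, 0.979, -0.0, -0.001]
contact_force: [0.3, 0.8, 0.0]
opening: 0.112
finger_force: 59.5
```

```bash
python3 st.py
```

```text
16.65 [ 0.4906 -0.0781  0.1305] yaw 66.68 F [0.34 0.84 0.01] M [ 0.001  0.109 -0.003] [-3.620e-01  3.900e-02  2.106e+00 -1.000e-03  9.980e-01 -1.526e+00]
```

>>> {"name": "jog_arm", "arguments": {
  "increments": [
    {"dx": 0, "dy": 0, "dz": 0, "ax": 0, "ay": 0, "az": 0.07, "gripper": -1},
    {"dx": 0, "dy": 0, "dz": 0, "ax": 0, "ay": 0, "az": 0.14, "gripper": -1},
    {"dx": 0, "dy": -0.002, "dz": 0, "ax": 0, "ay": 0, "az": 0.21, "gripper": -1},
    {"dx": 0, "dy": -0.002, "dz": 0, "ax": 0, "ay": 0, "az": 0.28, "gripper": -1},
    {"dx": 0, "dy": -0.004, "dz": 0, "ax": 0, "ay": 0, "az": 0.35, "gripper": -1},
    {"dx": 0, "dy": -0.004, "dz": 0, "ax": 0, "ay": 0, "az": 0.37, "gripper": -1},
    {"dx": 0, "dy": -0.004, "dz": 0, "ax": 0, "ay": 0, "az": 0.37, "gripper": -1}
  ]
}}

```text
time: 17.35
eef_pos: [0.4907, -0.0788, 0.1306]
tcp_rot: [-0.086, 0.996, -0.0, -0.001]
contact_force: [-0.7, -1.7, -0.4]
opening: 0.107
finger_force: 59.4
```

```bash
python3 st.py
```

```text
17.35 [ 0.4907 -0.0788  0.1306] yaw 99.87 F [-0.67 -1.75 -0.43] M [-0.275  0.075 -0.029] [-3.630e-01  3.900e-02  2.106e+00 -1.000e-03  9.980e-01 -2.106e+00]
```

>>> {"name": "jog_arm", "arguments": {
  "increments": [
    {"dx": 0, "dy": -0.003, "dz": 0, "ax": 0, "ay": 0, "az": 0.02, "gripper": -1},
    {"dx": 0, "dy": -0.003, "dz": 0, "ax": 0, "ay": 0, "az": 0.04, "gripper": -1},
    {"dx": 0, "dy": -0.003, "dz": 0, "ax": 0, "ay": 0, "az": 0.05, "gripper": -1},
    {"dx": 0, "dy": -0.003, "dz": 0, "ax": 0, "ay": 0, "az": 0.05, "gripper": -1}
  ]
}}

```text
time: 17.75
eef_pos: [0.4907, -0.0789, 0.1306]
tcp_rot: [-0.125, 0.992, 0.0, -0.001]
contact_force: [-0.8, -1.6, -0.4]
opening: 0.11
finger_force: 59.4
```

```bash
python3 st.py
```

```text
17.75 [ 0.4907 -0.0789  0.1306] yaw 104.41 F [-0.84 -1.64 -0.42] M [-0.264  0.216 -0.023] [-3.640e-01  3.900e-02  2.106e+00 -1.000e-03  9.980e-01 -2.186e+00]
```

Slightly further to bring the core to its home stop, then back to slot alignment.

>>> {"name": "jog_arm", "arguments": {
  "increments": [
    {"dx": 0, "dy": -0.002, "dz": 0, "ax": 0, "ay": 0, "az": 0.01, "gripper": -1},
    {"dx": 0, "dy": -0.002, "dz": 0, "ax": 0, "ay": 0, "az": 0.02, "gripper": -1},
    {"dx": 0, "dy": -0.002, "dz": 0, "ax": 0, "ay": 0, "az": 0.02, "gripper": -1}
  ]
}}

```text
time: 18.05
eef_pos: [0.4908, -0.079, 0.1306]
tcp_rot: [-0.142, 0.99, 0.0, -0.0]
contact_force: [-1.4, -0.5, -0.6]
opening: 0.108
finger_force: 59.4
```

```bash
python3 st.py
```

```text
18.05 [ 0.4908 -0.079   0.1306] yaw 106.29 F [-1.39 -0.54 -0.58] M [-0.072  0.249 -0.039] [-0.364  0.039  2.106 -0.     0.998 -2.219]
```

>>> {"name": "jog_arm", "arguments": {
  "increments": [
    {"dx": 0, "dy": 0, "dz": 0, "ax": 0, "ay": 0, "az": -0.03, "gripper": -1},
    {"dx": 0, "dy": 0, "dz": 0.01, "ax": 0, "ay": 0, "az": -0.03, "gripper": -1},
    {"dx": 0, "dy": 0, "dz": 0.018, "ax": 0, "ay": 0, "az": -0.03, "gripper": -1},
    {"dx": 0, "dy": 0, "dz": 0.018, "ax": 0, "ay": 0, "az": -0.03, "gripper": -1}
  ]
}}

```text
time: 18.45
eef_pos: [0.4914, -0.0791, 0.1333]
tcp_rot: [-0.119, 0.993, -0.0, 0.0]
contact_force: [-0.2, -0.3, -1.0]
opening: 0.109
finger_force: 59.4
```

```bash
python3 st.py
```

```text
18.45 [ 0.4914 -0.0791  0.1333] yaw 103.61 F [-0.22 -0.26 -0.96] M [-0.011  0.002 -0.074] [-0.364  0.035  2.104  0.     1.002 -2.172]
```

>>> {"name": "jog_arm", "arguments": {
  "increments": [
    {"dx": -0.003, "dy": 0, "dz": 0.01, "ax": 0, "ay": 0, "az": 0, "gripper": -1},
    {"dx": -0.003, "dy": 0, "dz": 0.02, "ax": 0, "ay": 0, "az": 0, "gripper": -1},
    {"dx": -0.003, "dy": 0, "dz": 0.02, "ax": 0, "ay": 0, "az": 0, "gripper": -1}
  ]
}}

```text
time: 18.75
eef_pos: [0.4909, -0.0792, 0.1356]
tcp_rot: [-0.118, 0.993, -0.0, 0.0]
contact_force: [-0.5, -0.4, -0.4]
opening: 0.107
finger_force: 59.4
```

>>> {"name": "jog_arm", "arguments": {
  "increments": [
    {"dx": 0, "dy": 0, "dz": 0.01, "ax": 0, "ay": 0, "az": 0, "gripper": -1},
    {"dx": 0, "dy": 0, "dz": 0.02, "ax": 0, "ay": 0, "az": 0, "gripper": -1},
    {"dx": 0, "dy": 0, "dz": 0.02, "ax": 0, "ay": 0, "az": 0, "gripper": -1}
  ]
}}

```text
time: 19.05
eef_pos: [0.4909, -0.0792, 0.138]
tcp_rot: [-0.118, 0.993, -0.0, 0.0]
contact_force: [-0.3, -0.8, -0.7]
opening: 0.101
finger_force: 59.4
```

>>> {"name": "jog_arm", "arguments": {
  "increments": [
    {"dx": 0, "dy": 0, "dz": 0.02, "ax": 0, "ay": 0, "az": 0, "gripper": -1},
    {"dx": 0, "dy": 0, "dz": 0.05, "ax": 0, "ay": 0, "az": 0, "gripper": -1},
    {"dx": 0, "dy": 0, "dz": 0.08, "ax": 0, "ay": 0, "az": 0, "gripper": -1},
    {"dx": 0, "dy": 0, "dz": 0.2, "ax": 0, "ay": 0, "az": 0, "gripper": -1},
    {"dx": 0, "dy": 0, "dz": 0.45, "ax": 0, "ay": 0, "az": 0, "gripper": -1},
    {"dx": 0, "dy": 0, "dz": 0.6, "ax": 0, "ay": 0, "az": 0, "gripper": -1},
    {"dx": 0, "dy": 0, "dz": 0.6, "ax": 0, "ay": 0, "az": 0, "gripper": -1}
  ]
}}

```text
time: 19.75
eef_pos: [0.4929, -0.0799, 0.2143]
tcp_rot: [-0.118, 0.993, -0.002, 0.004]
contact_force: [0.0, 0.0, 0.1]
opening: 0.108
finger_force: 59.3
```

>>> {"name": "jog_arm", "arguments": {
  "increments": [
    {"dx": 0.1, "dy": 0.2, "dz": 0, "ax": 0, "ay": 0, "az": -0.03, "gripper": -1},
    {"dx": 0.3, "dy": 0.5, "dz": 0, "ax": 0, "ay": 0, "az": -0.07, "gripper": -1},
    {"dx": 0.5, "dy": 0.8, "dz": 0, "ax": 0, "ay": 0, "az": -0.105, "gripper": -1},
    {"dx": 0.54, "dy": 1, "dz": 0, "ax": 0, "ay": 0, "az": -0.105, "gripper": -1},
    {"dx": 0.54, "dy": 1, "dz": 0, "ax": 0, "ay": 0, "az": -0.105, "gripper": -1}
  ]
}}

```text
time: 20.25
eef_pos: [0.5555, 0.0434, 0.2088]
tcp_rot: [-0.038, 0.999, 0.0, -0.001]
contact_force: [-0.3, 0.4, -0.9]
opening: 0.111
finger_force: 59.4
```

>>> {"name": "jog_arm", "arguments": {
  "increments": [
    {"dx": 0, "dy": 0.3, "dz": 0, "ax": 0, "ay": 0, "az": 0, "gripper": -1},
    {"dx": 0, "dy": 0.6, "dz": 0, "ax": 0, "ay": 0, "az": 0, "gripper": -1},
    {"dx": 0, "dy": 0.9, "dz": 0, "ax": 0, "ay": 0, "az": 0, "gripper": -1},
    {"dx": 0, "dy": 1, "dz": 0, "ax": 0, "ay": 0, "az": 0, "gripper": -1}
  ]
}}

```text
time: 20.65
eef_pos: [0.5547, 0.1624, 0.2091]
tcp_rot: [-0.037, 0.999, 0.0, -0.001]
contact_force: [0.3, -0.9, -1.4]
opening: 0.103
finger_force: 59.4
```

>>> {"name": "jog_arm", "arguments": {
  "increments": [
    {"dx": 0, "dy": 0.3, "dz": 0, "ax": 0, "ay": 0, "az": 0, "gripper": -1},
    {"dx": 0, "dy": 0.5, "dz": 0, "ax": 0, "ay": 0, "az": 0, "gripper": -1},
    {"dx": 0, "dy": 0.57, "dz": 0, "ax": 0, "ay": 0, "az": 0, "gripper": -1},
    {"dx": 0, "dy": 0.57, "dz": 0, "ax": 0, "ay": 0, "az": 0, "gripper": -1},
    {"dx": 0, "dy": 0.57, "dz": 0, "ax": 0, "ay": 0, "az": 0, "gripper": -1},
    {"dx": 0, "dy": 0.57, "dz": 0, "ax": 0, "ay": 0, "az": 0, "gripper": -1},
    {"dx": 0, "dy": 0.57, "dz": 0, "ax": 0, "ay": 0, "az": 0, "gripper": -1}
  ]
}}

```text
time: 21.35
eef_pos: [0.5557, 0.2281, 0.2097]
tcp_rot: [-0.035, 0.999, -0.0, -0.0]
contact_force: [-0.4, -0.7, 0.0]
opening: 0.109
finger_force: 59.4
```

```bash
python3 look.py w7; python3 key.py w7; python3 st.py
python3 - <<'E'
from h import *
for n in('scene',):
    f,D,K,T=shot(n); P=cloud(D,K,T); h=cv2.cvtColor(f,cv2.COLOR_BGR2HSV)
    m=((h[...,0]<8)|(h[...,0]>172))&(h[...,1]>130)&(np.hypot(P[...,0]-.4907,P[...,1]+.079)<.025); print(n,m.sum(),np.percentile(P[m][:,2],[10,50,95]).round(4))
E
```

```text
21.35 [0.55566827 0.22813628 0.20973923] [-3.53519859e-02  9.99374910e-01 -1.51044951e-04 -6.19641934e-05] [ 0.221  0.167  1.807 -0.     1.169 -1.42 ] [-0.36483598 -0.72030499  0.03009507]
[ 265   33   35   84 2003] [0.4516 0.1991 0.0994] 0.10089183601106605 ((0.45711952447891235, 0.20078180730342865), (0.05512146279215813, 0.02017614245414734), 25.51607894897461)
[ 303  291   29  104 2614] [0.549  0.2266 0.219 ] 0.22034671607711917 ((0.5239337682723999, 0.22484226524829865), (0.09277767688035965, 0.00933438166975975), 4.18404483795166)
blk [ 291  178   61   87 4721] ((0.5557059645652771, 0.22987592220306396), (0.07488671690225601, 0.050085969269275665), 4.323052883148193)
blk [  0 356  73  66 552] ((0.737684428691864, -0.028967425227165222), (0.08652497828006744, 0.036630790680646896), 36.82533645629883)
-0.01 2247 x [-0.0137  0.0036  0.015 ] y [-0.0098 -0.001   0.0078] [ 24. 207. 134.]
-0.006 491 x [-0.0094  0.012   0.0162] y [-0.0113 -0.0007  0.0111] [ 24. 163.  93.]
-0.002 342 x [0.0077 0.0119 0.0162] y [-0.0116 -0.0003  0.0114] [24.  9. 91.]
0.002 318 x [0.0076 0.0121 0.0162] y 
[... 298 characters left out ...]
0116 0.0122] y [-0.0117  0.0047  0.0115] [110.   8.  87.]
0.022 26 x [0.011  0.0115 0.0118] y [-0.0117 -0.0071  0.0095] [116.5   6.   97.5]
0.034 39 x [0.0049 0.0068 0.0085] y [-0.0067 -0.001   0.0057] [117.  13. 156.]
0.038 187 x [0.0042 0.007  0.0088] y [-0.0085 -0.001   0.006 ] [120.  12. 132.]
0.05 11 x [0.0026 0.0033 0.004 ] y [-0.0033 -0.0005  0.0014] [120.  12.  98.]
0.054 124 x [0.0017 0.0056 0.0093] y [-0.0041 -0.0013  0.0021] [117.  14. 172.]
0.058 24 x [0.001  0.0059 0.0094] y [-0.0044 -0.0008  0.0026] [120.    6.5 122. ]
21.4 [0.5557 0.2283 0.2098] yaw 94.06 F [ 0.35 -0.61 -0.56] M [ 0.001 -0.007 -0.036] [ 0.221  0.167  1.806 -0.     1.169 -1.42 ]
scene 242 [0.0741 0.0801 0.0829]
```

>>> {"name": "jog_arm", "arguments": {
  "increments": [
    {"dx": 0, "dy": 0.015, "dz": -0.2, "ax": 0, "ay": 0, "az": 0, "gripper": -1},
    {"dx": 0, "dy": 0.015, "dz": -0.5, "ax": 0, "ay": 0, "az": 0, "gripper": -1},
    {"dx": 0, "dy": 0.015, "dz": -0.8, "ax": 0, "ay": 0, "az": 0, "gripper": -1},
    {"dx": 0, "dy": 0.015, "dz": -0.93, "ax": 0, "ay": 0, "az": 0, "gripper": -1},
    {"dx": 0, "dy": 0.015, "dz": -0.93, "ax": 0, "ay": 0, "az": 0, "gripper": -1},
    {"dx": 0, "dy": 0.015, "dz": -0.93, "ax": 0, "ay": 0, "az": 0, "gripper": -1},
    {"dx": 0, "dy": 0.015, "dz": -0.93, "ax": 0, "ay": 0, "az": 0, "gripper": -1}
  ]
}}

```text
time: 22.15
eef_pos: [0.5572, 0.2315, 0.1007]
tcp_rot: [-0.036, 0.999, 0.0, 0.002]
contact_force: [-0.3, -0.6, 0.2]
opening: 0.108
finger_force: 59.4
```

>>> {"name": "jog_arm", "arguments": {
  "increments": [
    {"dx": 0, "dy": 0, "dz": -0.02, "ax": 0, "ay": 0, "az": 0, "gripper": -1},
    {"dx": 0, "dy": 0, "dz": -0.04, "ax": 0, "ay": 0, "az": 0, "gripper": -1},
    {"dx": 0, "dy": 0, "dz": -0.06, "ax": 0, "ay": 0, "az": 0, "gripper": -1},
    {"dx": 0, "dy": 0, "dz": -0.08, "ax": 0, "ay": 0, "az": 0, "gripper": -1},
    {"dx": 0, "dy": 0, "dz": -0.08, "ax": 0, "ay": 0, "az": 0, "gripper": -1}
  ]
}}

```text
time: 22.65
eef_pos: [0.5551, 0.231, 0.088]
tcp_rot: [-0.036, 0.999, -0.0, -0.001]
contact_force: [-0.3, -0.2, -1.1]
opening: 0.109
finger_force: 59.4
```

>>> {"name": "jog_arm", "arguments": {
  "increments": [
    {"dx": 0, "dy": -0.006, "dz": -0.03, "ax": 0, "ay": 0, "az": 0, "gripper": -1},
    {"dx": 0, "dy": -0.006, "dz": -0.06, "ax": 0, "ay": 0, "az": 0, "gripper": -1},
    {"dx": 0, "dy": -0.006, "dz": -0.09, "ax": 0, "ay": 0, "az": 0, "gripper": -1},
    {"dx": 0, "dy": -0.006, "dz": -0.12, "ax": 0, "ay": 0, "az": 0, "gripper": -1},
    {"dx": 0, "dy": -0.006, "dz": -0.135, "ax": 0, "ay": 0, "az": 0, "gripper": -1},
    {"dx": 0, "dy": -0.006, "dz": -0.135, "ax": 0, "ay": 0, "az": 0, "gripper": -1},
    {"dx": 0, "dy": -0.006, "dz": -0.135, "ax": 0, "ay": 0, "az": 0, "gripper": -1}
  ]
}}

```text
time: 23.35
eef_pos: [0.5555, 0.2304, 0.0724]
tcp_rot: [-0.036, 0.999, 0.0, 0.0]
contact_force: [1.3, 0.3, -0.5]
opening: 0.107
finger_force: 59.4
```

>>> {"name": "jog_arm", "arguments": {
  "increments": [
    {"dx": 0, "dy": 0, "dz": -0.006, "ax": 0, "ay": 0, "az": 0, "gripper": -1},
    {"dx": 0, "dy": 0, "dz": -0.012, "ax": 0, "ay": 0, "az": 0, "gripper": -1},
    {"dx": 0, "dy": 0, "dz": -0.012, "ax": 0, "ay": 0, "az": 0, "gripper": -1},
    {"dx": 0, "dy": 0, "dz": -0.012, "ax": 0, "ay": 0, "az": 0, "gripper": -1}
  ]
}}

```text
time: 23.75
eef_pos: [0.5555, 0.2304, 0.0709]
tcp_rot: [-0.036, 0.999, -0.0, 0.0]
contact_force: [-0.7, -0.0, -1.0]
opening: 0.112
finger_force: 59.4
```

>>> {"name": "jog_arm", "arguments": {
  "increments": [
    {"dx": 0, "dy": 0, "dz": -0.004, "ax": 0, "ay": 0, "az": 0, "gripper": -1},
    {"dx": 0, "dy": 0, "dz": -0.004, "ax": 0, "ay": 0, "az": 0, "gripper": -1},
    {"dx": 0, "dy": 0, "dz": -0.004, "ax": 0, "ay": 0, "az": 0, "gripper": -0.6},
    {"dx": 0, "dy": 0, "dz": -0.004, "ax": 0, "ay": 0, "az": 0, "gripper": -0.3},
    {"dx": 0, "dy": 0, "dz": -0.004, "ax": 0, "ay": 0, "az": 0, "gripper": 0},
    {"dx": 0, "dy": 0, "dz": -0.004, "ax": 0, "ay": 0, "az": 0, "gripper": 0},
    {"dx": 0, "dy": 0, "dz": -0.004, "ax": 0, "ay": 0, "az": 0, "gripper": 0}
  ]
}}

```text
time: 24.45
eef_pos: [0.5555, 0.2303, 0.0704]
tcp_rot: [-0.036, 0.999, -0.0, 0.0]
contact_force: [-0.2, -0.5, -1.2]
opening: 0.5
finger_force: 0.0
```

>>> {"name": "jog_arm", "arguments": {
  "increments": [
    {"dx": 0, "dy": 0, "dz": 0.1, "ax": 0, "ay": 0, "az": 0, "gripper": 0},
    {"dx": 0, "dy": 0, "dz": 0.4, "ax": 0, "ay": 0, "az": 0, "gripper": 0},
    {"dx": 0, "dy": 0, "dz": 0.8, "ax": 0, "ay": 0, "az": 0, "gripper": 0},
    {"dx": 0, "dy": 0, "dz": 1, "ax": 0, "ay": 0, "az": 0, "gripper": 0},
    {"dx": 0, "dy": 0, "dz": 1, "ax": 0, "ay": 0, "az": 0, "gripper": 0},
    {"dx": 0, "dy": 0, "dz": 1, "ax": 0, "ay": 0, "az": 0, "gripper": 0},
    {"dx": 0, "dy": 0, "dz": 1, "ax": 0, "ay": 0, "az": 0, "gripper": 0}
  ]
}}

```text
time: 25.15
eef_pos: [0.5544, 0.2301, 0.1888]
tcp_rot: [-0.036, 0.999, -0.0, -0.002]
contact_force: [0.6, 0.3, -1.1]
opening: 0.499
finger_force: 0.0
```

```bash
python3 look.py w8; python3 - <<'E'
from h import *
d=np.load('w8.npz'); f,D,K,T=[d[k] for k in'fDKT']; P=cloud(D,K,T); h=cv2.cvtColor(f,cv2.COLOR_BGR2HSV).astype(int)
m=(abs(h[...,0]-26)<8)&(h[...,1]>120)&(np.hypot(P[...,0]-.5556,P[...,1]-.23)<.03)
q=P[m]; t=q[q[:,2]>.077]; print(np.percentile(q[:,2],[5,50,99]).round(4),np.percentile(t,[1,50,99],axis=0).round(4).tolist())
for z in(.054,.062,.070,.079):
    k=m&(abs(P[...,2]-z)<.003); print(z,k.sum(),np.percentile(P[k][:,:2],[3,50,97],axis=0).round(4).tolist())
c=(abs(P[...,2]-.034)<.0015)&(np.hypot(P[...,0]-.5556,P[...,1]-.23)<.014); print('collar',c.sum(),np.percentile(P[c],[2,98],axis=0).round(4).tolist() if c.any() else '')
for n in('scene','side'):
    f,D,K,T=shot(n); P=cloud(D,K,T); h=cv2.cvtColor(f,cv2.COLOR_BGR2HSV)
    m=((h[...,0]<8)|(h[...,0]>172))&(h[...,1]>130)&(np.hypot(P[...,0]-.4907,P[...,1]+.079)<.025); print(n,m.sum(),np.percentile(P[m][:,2],[10,50,95]).round(4))
    d0=np.load(n+'0.npz'); P0=cloud(d0['D'],K,T); h0=cv2.cvtColor(d0['f'],cv2.COLOR_BGR2HSV)
    for p,hh in((P0,h0),(P,h)):
        m=(abs(hh[...,0].astype(int)-26)<8)&(hh[...,1]>120)&(np.hypot(p[...,0]-.5556,p[...,1]-.23)<.03)&(p[...,2]>.045)&(p[...,2]<.085); print('  key',m.sum(),p[m].mean(0).round(4),np.percentile(p[m][:,2],[2,98]).round(4))
E
```

```text
25.15 [0.55444553 0.23010356 0.18884561] [-3.60387977e-02  9.99349219e-01 -2.73361653e-04 -1.50611564e-03] [ 0.224  0.189  1.822  0.     1.134 -1.418] [ 0.60344103  0.30778465 -1.13419206]
[ 256   27   39   92 2496] [0.4515 0.1994 0.0994] 0.1008285783719523 ((0.4573094844818115, 0.20130378007888794), (0.055261291563510895, 0.02145417034626007), 27.743431091308594)
[311 223  15  50 572] [0.553  0.2291 0.0802] 0.08153468585549378 ((0.52337247133255, 0.2274130880832672), (0.09349989145994186, 0.008523602038621902), 3.9218549728393555)
[289 319  26  21 363] [0.6364 0.2214 0.0477] 0.0508930946589599 ((0.5597873330116272, 0.2178562432527542), (0.16519802808761597, 0.02029169164597988), 3.0035743713378906)
blk [ 286  184   66   92 4832] ((0.5556186437606812, 0.22992053627967834), (0.07461854070425034, 0.05006996542215347), 4.392400741577148)
blk [  0 372  56  58 519] ((0.7329130172729492, -0.021296784281730652), (0.07011725753545761, 0.0196225605905056), 34.79224395751953)
blk [258 373  51  29 447] ((0.7032592296600342, 0.2108030468225479), (0.049145862460136414, 0.020103836432099342), 75.17609405517578)
[0.0672 0.0801 0.0819] [[0.5403, 0.2243, 0.0774], [0.554, 0.2294, 0.0802], [0.5696, 0.2343, 0.0819]]
0.054 1 [[0.5584, 0.2244], [0.5584, 0.2244], [0.5584, 0.2244]]
0.062 22 [[0.5397, 0.2245], [0.5402, 0.2279], [0.5415, 0.2312]]
0.07 28 [[0.5396, 0.2248], [0.5402, 0.2282], [0.5412, 0.2316]]
0.079 592 [[0.5407, 0.2248], [0.5539, 0.2294], [0.5686, 0.2339]]
collar 71 [[0.5498, 0.2214, 0.0327], [0.5599, 0.238, 0.0353]]
scene 244 [0.0744 0.08   0.0831]
  key 173 [0.5541 0.2277 0.0693] [0.0508 0.0812]
  key 172 [0.5546 0.2275 0.069 ] [0.0505 0.0813]
side 239 [0.0617 0.0768 0.0818]
  key 500 [0.5571 0.2358 0.0674] [0.0478 0.0801]
  key 497 [0.5574 0.2355 0.0672] [0.0479 0.0803]
```

The key stands as it did at the start, upright with its top at z = 80 mm. The button is up and the gripper is clear, so I'm handing in.

```bash
python3 -c "
from plant import job
print(job.sign_off())"
```

```text
the job is handed in; nothing more can be done
None
```

The emergency stop is released with its button up about 7 mm, and the key is back in its block with the gripper clear. I handed it in at about 25 s; the highest tool force I saw in the lock was 3.4 N, the bystanders were never approached or rechecked, and the core turned about 74° without a hard stop I could clearly feel.

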